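# Set the bar-length stop and lay the blank against it

## Task

Set the smithy's bar-length jig to the hole marked by the tall clip: pull out the carriage's spring plunger knob, slide the carriage over until it stands in line with the tall clip, and let the plunger pin snap fully home in that hole. Then lay the square steel bar down in the jig's channel, flat between the lips, with its end butted against the carriage's stop, and let go. Leave the brush, tin cup and punch where they lie.

Things in the scene. Friction and masses are not known exactly. Their poses are not given: they have to be found in the camera images.
- jig: Fixed steel jig on the bench; place and yaw vary. Origin: underside of its base, in line (in y) with the middle hole. Axes: x away from the robot, y along the channel and the carriage's travel, z up. Base plate 12 mm thick, x -120 to +80 mm, y -240 to +130 mm. At the back a ledge 70 mm high (x 50 to 76, y -95 to +95 mm) carries the clips.
- channel (a point): Mid-length of the channel's floor, on its centre line: jig x -85, y -75 mm, 12 mm above the bench. The channel runs along jig y at the jig's front, 29 mm wide between two lips 8 mm thick whose tops are 20 mm above the bench. Its -y end (y = -235 mm) is open, the +y end (y = +77 mm) closed by a like lip.
- index_plate (a point): Middle hole's mouth (jig x 20, y 0 mm, 60 mm up) on the index plate, which slopes at 35 degrees and faces up and towards the robot; 60 mm wide, 190 mm long. Five holes in a row along jig y: at -60, -30, 0, +30 and +60 mm from this point. Axes as the jig's.
- cross_bar (a point): Mid-length of a fixed level bar 16 mm thick along jig y above the carriage: jig x +10 mm, axis 232 mm up, on round 16 mm posts at jig y -225 and +115 mm. It leaves no room over the knob for a gripper that points straight down: come in tilted, from the robot's side, along the plunger's axis.
- carriage (a joint): Grey carriage, 50 mm wide in y, that slides along jig y on the index plate; value in m = jig y of its plunger pin, end stops at +-0.065. Starts pinned at 0 (middle hole). About 1 N of sliding friction; stays where it is left.
- plunger (a joint): Spring plunger through the carriage; value in m: 0 = pin fully home in a hole, 0.008 = round-ended pin just clear of the hole, riding on the plate, 0.014 = pulled out to its end stop. 8 mm pin, 10 mm holes; the spring draws it back with 6 N at 0, 11 N at 0.014. Released off a hole it rests on the plate; over a hole it snaps in.
- knob_grip (a point): Centre of the plunger's black round knob, 30 mm across, 27 mm long along its axis. The point's z axis is the plunger's axis and the way to pull: it leans 35 degrees from vertical towards jig -x; its y axis is jig y. Pin home: jig x -15 mm, 110 mm up. Below the knob is a 20 mm thick bushing; the carriage's top face is 47 mm from this point down the axis.
- stop_face (a point): Centre of the stop's contact face, which looks to jig -y: on the channel's centre line, 24 mm above the bench, 10 mm to the -y side of the plunger pin; moves with the carriage. It is on a steel nose (34 mm in x, 20 mm in y, top 59 mm up), joined to the carriage by a 14 mm wide arm. Its y axis is jig y.
- tall_clip: Steel clip 10 x 12 mm, 45 mm tall with a pointed top, standing on the ledge behind the hole to use, at the same jig y as that hole; origin at the middle of its underside, axes as the jig's. It marks the hole at -60, -30, +30 or +60 mm (varies); the other three have flat clips 6 mm high.
- bar_center (a point): Centre of the loose square steel bar, 24 x 24 mm, 140 mm long along its y axis, 0.4 to 0.8 kg, lying flat on the bench to the left (+y side) of the jig. Laid in the channel its centre is 24 mm above the bench and, when butted, 70 mm to the -y side of stop_face.
- brush: Flat brush lying to the left of the jig, farther back. Leave alone.
- tin: Open metal cup, 70 mm wide, 90 mm tall, standing to the right of the jig. Leave alone.
- punch: Dark round steel punch, 20 mm thick and 100 mm long, lying to the right of the jig. Leave alone.
Mind the look-alikes: they are no part of the job. Leave any brown or orange look-alike of the part that bears bar_center alone.

How it is judged:
By the outcome, as a careful person would: the job done as asked, in the order asked, and still so for the second after the job is handed in, with the robot touching nothing.
It also fails if it takes over 61 s, if anything falls off the work surface, if the arm or the gripper's body presses on something with over 40 N, if the wrist force passes 120 N, or if a joint passes its speed limit or range.

## Robot

A 7-joint arm with a two-finger parallel gripper is mounted at the origin on the work surface. World frame = base frame: x ahead of the robot, y to its left, z up, the work surface at z = 0. Lengths are in m, angles in rad, forces in N, time in s.
With the tool pointing down it reaches from about 0.425 to 0.925 m from the base axis. Payload 6.8 kg.
Tool frame: the origin (TCP) lies midway between the tips of the shut fingers; the grasp point (between the pads) lies r.grasp_offset behind it (r.grasp_offset is the distance from the TCP to the grasp point, in m); z points along the fingers, y is the direction in which the jaws open and shut (so a half turn about z gives the same grasp; the last joint's range is limited). The gripper opens to 85 mm and grips with 20 to 120 N. Pads are 22 mm wide; open, the fingers measure 114 mm over their backs; the gripper's body (76 mm by 85 mm) begins 54 mm behind the grasp point. The pads swing forward as they close: fully open they stand 13 mm farther back than shut.
Start: joints at [-1.452, 0.477, 0.022, 1.555, -0.011, 1.109, -0.083], TCP at [0.152, 0.658, 0.231] pointing down, gripper open.
Joint ranges: [-2.96, 2.96], [-0.34, 2.1], [-1.41, 1.46], [0.24, 2.44], [-1.37, 4.51], [0.17, 1.92], [-2.96, 2.96]. Speed limits (rad/s): [2.39, 2.39, 3.14, 3.14, 3.14, 3.14, 3.14].

## Interface

Orientations are given as a rotation vector (axis times angle).
In Python, from bench import r gives the robot as it stands. The module is installed in compiled form; this text tells all that it offers.
- The arm moves only by the tool send_rows, never from a script. Its argument "moves" is one flat list of numbers, 4 for each row, row after row: the shift along the tool's x, y, z in mm, then the turn about the tool's z in degrees. A call has 1 to 8 rows; each row is the pose to reach, as a shift and turn from the pose commanded when the call began, along the tool's axes at that moment; what a row does not reach only later rows make up. A row lasts 1/8 s, in which the tool goes at most 62.5 mm and 10.7 degrees, less where a joint would pass 70% of its speed; a pose out of reach is approached as far as the arm can. A call with a gripper value outside its range is refused whole. "hand" is the closure, from 0 (fully open) to 1 (shut), set as the call begins (left out, the last holds). The fingers move at their own pace and stop on an object; "newtons" is the grip in N (left out, the last holds). Time passes only in rows, so rows that repeat a pose let the fingers close. It gives the time, the measured TCP pose, the force and the opening at its end, in the units of the state.
- r.get_obs(): the state, without advancing time (a new reading comes with each control period).
- r.grab_frame(name): name is "side" or "top"; returns a dict with "img" (384x512x3 uint8, red, green, blue), "mtx" (3x3 intrinsics, pixels), "world_to_cam" (4x4, takes a point from world to camera coordinates). Camera axes: x right, y up, looking along -z (the intrinsics and any distortion apply to the point x, -y, -z); pixel columns grow to the right and rows downward; lengths in m; the calibration is good to about 2 mm. A picture is of the moment at which its call begins. There is no depth.
- r.hand_in(): hands the job in, once; it reports no verdict.
The state is a dict: "clock": time; "joints": joint angles; "qvel": joint speeds; "tau": joint torques, N m; "tcp_pos": TCP position; "orientation": TCP orientation; "contact_force": force on the tool from outside, world axes, zero at the start; "moment": the same for the moment, N m; "grip_width": finger opening in m.
Only numpy, scipy, OpenCV 4.12 (cv2) and the standard library are available. Lean on these libraries where they do the work, as an engineer would, in place of code of your own. Each camera call takes 0.05 s, during which the arm holds its last target.

## Working session

There is one attempt and no reset: what is moved stays moved. The work goes in short steps, Python scripts to look and compute and a tool call to move; the robot and the scene stay as the last step left them, time stands still between calls to the robot, and variables do not carry over. Pictures are saved under pics/ and viewed, and the job is handed in when it is done.

Besides the shell and the picture viewer there is one more tool, called as name(argument=value, ...) on one line, values as JSON. send_rows: Moves the arm, as the interface text tells. Its arguments: {"type":"object","properties":{"moves":{"type":"array"},"hand":{"type":"number"},"newtons":{"type":"number"}},"required":["moves"]}

```bash
mkdir -p pics; python3 - <<'E'
from bench import r
import cv2,numpy as np
np.set_printoptions(precision=4,suppress=True)
o=r.get_obs();print(o, r.grasp_offset)
for n in("side","top"):
    f=r.grab_frame(n);cv2.imwrite(f"pics/{n}0.png",f["img"][:,:,::-1]);print(n,f["mtx"],f["world_to_cam"],f.keys())
E
```

```text
{'clock': 0.0, 'joints': array([-1.4521,  0.4778,  0.0223,  1.5564, -0.0115,  1.1093, -0.0831]), 'qvel': array([ 0.0006,  0.0009,  0.0005, -0.0001,  0.001 , -0.0008,  0.0016]), 'tau': array([  0.0005, -59.6457,   1.6078, -28.1203,   0.0124,   0.0094,
        -0.    ]), 'tcp_pos': array([0.1517, 0.6571, 0.2303]), 'orientation': array([-0.3555, -3.1214,  0.0029]), 'contact_force': array([ 0.4051, -0.1247, -0.62  ]), 'moment': array([-0.0058, -0.0175, -0.0008]), 'grip_width': 0.0852843404012128} 0.0187
side [[488.248    0.     254.7929]
 [  0.     488.248  184.4628]
 [  0.       0.       1.    ]] [[ 0.9673 -0.2534  0.0144 -0.5215]
 [ 0.1412  0.5843  0.7992 -0.1871]
 [-0.2109 -0.771   0.6009 -1.438 ]
 [ 0.      0.      0.      1.    ]] dict_keys(['img', 'mtx', 'world_to_cam'])
top [[385.1873   0.     255.7482]
 [  0.     385.1873 189.589 ]
 [  0.       0.       1.    ]] [[ 0.0256 -0.9997  0.0048  0.0025]
 [ 0.988   0.026   0.1524 -0.5523]
 [-0.1525  0.0009  0.9883 -1.4311]
 [ 0.      0.      0.      1.    ]] dict_keys(['img', 'mtx', 'world_to_cam'])
```

View pics/side0.png

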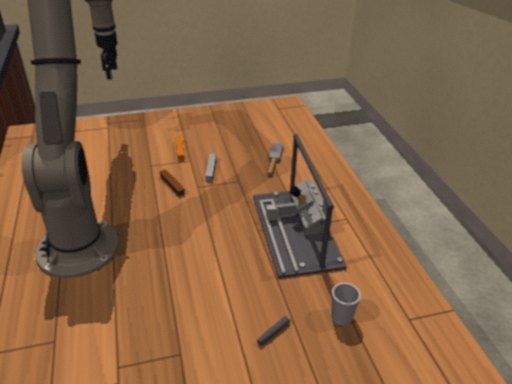

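View pics/top0.png

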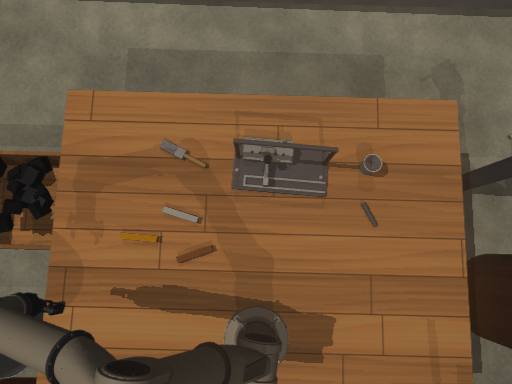

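```bash
python3 - <<'E'
import cv2
t=cv2.imread("pics/top0.png");s=cv2.imread("pics/side0.png")
cv2.imwrite("pics/t0z.png",cv2.resize(t[125:205,220:350],None,fx=6,fy=6,interpolation=cv2.INTER_CUBIC))
cv2.imwrite("pics/s0z.png",cv2.resize(s[125:285,245:355],None,fx=3.75,fy=3.75,interpolation=cv2.INTER_CUBIC)[:600])
cv2.imwrite("pics/b0z.png",cv2.resize(t[195:235,150:215],None,fx=8,fy=8,interpolation=cv2.INTER_CUBIC))
E
```

```text
(no output)
```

View pics/t0z.png

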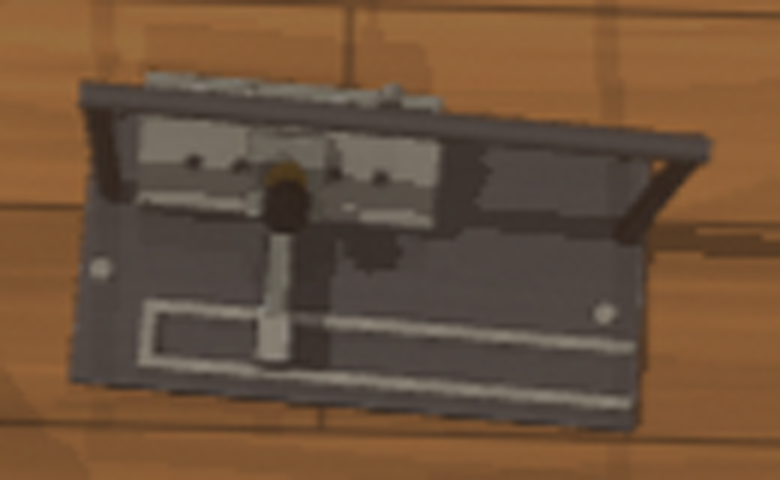

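View pics/s0z.png

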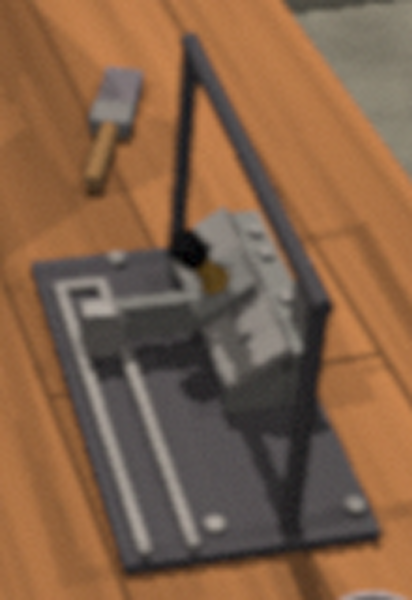

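View pics/b0z.png

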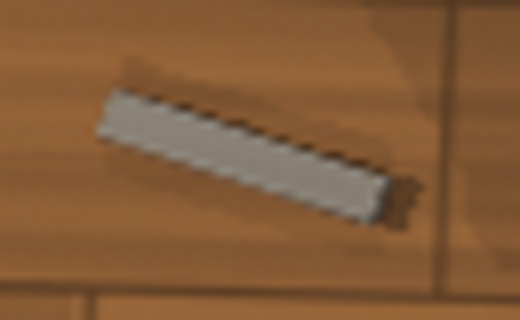

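```bash
cat > h.py <<'E'
import numpy as np,cv2
np.set_printoptions(precision=4,suppress=True)
from bench import r
def ray(f,px):
    W=f["world_to_cam"];R=W[:3,:3];c=-R.T@W[:3,3]
    px=np.atleast_2d(np.asarray(px,float));K=f["mtx"]
    d=np.c_[(px[:,0]-K[0,2])/K[0,0],-(px[:,1]-K[1,2])/K[1,1],-np.ones(len(px))]@R
    return c,d
def onz(f,px,z):
    c,d=ray(f,px);return c+d*((z-c[2])/d[:,2])[:,None]
def proj(f,P):
    P=np.atleast_2d(P);W=f["world_to_cam"];p=P@W[:3,:3].T+W[:3,3];K=f["mtx"]
    return np.c_[K[0,0]*p[:,0]/-p[:,2]+K[0,2],K[1,1]*-p[:,1]/-p[:,2]+K[1,2]]
def tri(f,p,g,q):
    c,d=ray(f,p);e,k=ray(g,q);d=d[0]/np.linalg.norm(d);k=k[0]/np.linalg.norm(k)
    A=np.eye(3)-np.outer(d,d);B=np.eye(3)-np.outer(k,k)
    X=np.linalg.solve(A+B,A@c+B@e);return X,np.linalg.norm(A@(X-c)),np.linalg.norm(B@(X-e))
E
python3 - <<'E'
from h import *
T=r.grab_frame("top");S=r.grab_frame("side")
for f in(T,S):print("cam",ray(f,[0,0])[0])
def rep(name,f,m,z):
    n,l,st,c=cv2.connectedComponentsWithStats(m.astype(np.uint8))
    for i in range(1,n):
        if st[i,4]>30:
            ys,xs=np.where(l==i);P=onz(f,np.c_[xs,ys],z)[:,:2]
            print(name,st[i],c[i],"rect",cv2.minAreaRect((P*1000).astype(np.float32)))
for nm,f in(("top",T),("side",S)):
    im=f["img"].astype(int);hsv=cv2.cvtColor(f["img"],cv2.COLOR_RGB2HSV).astype(int)
    m=(hsv[...,1]<60)&(hsv[...,2]>115)
    w=np.zeros_like(m)
    if nm=="top": w[125:235,150:350]=1
    else: w[140:285,190:360]=1
    cv2.imwrite(f"pics/m_{nm}.png",cv2.resize(((m&w)*255).astype(np.uint8)[120:290,150:360],None,fx=3.5,fy=3.5,interpolation=cv2.INTER_NEAREST))
    rep(nm,f,m&w,0.02)
# jig manual corners in top
def P(z,pts): return onz(T,[[220+x/6-.4,125+y/6-.4] for x,y in pts],z)
print(P(.012,[(72,380),(635,428)]),P(.02,[(145,300),(137,362),(633,342),(633,405)]))
def Q(z,pts): return onz(S,[[245+x/3.75-.4,125+y/3.75-.4] for x,y in pts],z)
print(Q(.012,[(33,264),(127,570),(380,540)]),Q(.02,[(52,285),(142,552),(195,545)]))
E
```

```text
cam [0.3274 0.0181 1.4985]
cam [ 0.2275 -1.1315  1.0212]
top [244 145  17   8  98] [251.602  148.3061] rect ((719.098876953125, 36.03276062011719), (64.428955078125, 25.738449096679688), 86.20050811767578)
top [174 147  11  11  72] [179.3472 152.0278] rect ((697.8316650390625, 321.7795104980469), (33.52695083618164, 33.81411361694336), 64.62773132324219)
top [277 148  16   8  88] [284.8182 150.875 ] rect ((712.40771484375, -92.09159088134766), (60.03346252441406, 27.46479606628418), 85.66954040527344)
top [243 175  25  13 103] [256.     180.6019] rect ((589.11328125, 20.021984100341797), (93.50505065917969, 44.14125061035156), 88.09298706054688)
top [274 178  51   5  66] [298.3636 180.0758] rect ((597.306884765625, -150.80206298828125), (195.51004028320312, 5.310368061065674), 86.53553771972656)
top [264 187  61   6  82] [294.5244 189.1951] rect ((561.3336791992188, -131.78598022460938), (233.77879333496094, 5.631283760070801), 86.47574615478516)
top [162 207  36  16 209] [179.9522 214.0718] rect ((453.3943786621094, 306.6219787597656), (137.374755859375, 21.727466583251953), 73.1910
[... 709 characters left out ...]
125), (321.49676513671875, 122.3722915649414), 86.27664947509766)
side [302 217   6  10  32] [304.4062 221.4375] rect ((680.5935668945312, -67.87989044189453), (43.04439163208008, 10.61998176574707), 89.56718444824219)
side [279 222  19  48 167] [288.006  245.8982] rect ((598.0906982421875, -152.22378540039062), (200.8836669921875, 10.10948657989502), 86.30947875976562)
[[ 0.5608  0.1113  0.012 ]
 [ 0.5389 -0.2554  0.012 ]] [[ 0.6135  0.0651  0.02  ]
 [ 0.5725  0.0691  0.02  ]
 [ 0.5942 -0.2527  0.02  ]
 [ 0.5528 -0.2527  0.02  ]]
[[ 0.5624  0.1076  0.012 ]
 [ 0.5382 -0.2602  0.012 ]
 [ 0.731  -0.2772  0.012 ]] [[ 0.5684  0.0653  0.02  ]
 [ 0.5516 -0.2529  0.02  ]
 [ 0.5917 -0.2557  0.02  ]]
```

```bash
ls pics
```

```text
b0z.png
m_side.png
m_top.png
s0z.png
side0.png
t0z.png
top0.png
```

```bash
cat >> h.py <<'E'
YAW=np.deg2rad(-3.6);O=np.array([.672,-.0252,0])
def J(x,y,z):  # jig mm -> world m
    c,s=np.cos(YAW),np.sin(YAW)
    return O+np.array([c*x-s*y,s*x+c*y,z])/1000
def draw(f,pts,box,sc,name):
    x0,y0,x1,y1=box
    im=cv2.resize(f["img"][y0:y1,x0:x1,::-1],None,fx=sc,fy=sc,interpolation=cv2.INTER_CUBIC)
    for p,col in pts:
        u=(proj(f,p)[0]-[x0,y0]+.5)*sc
        cv2.circle(im,(int(u[0]),int(u[1])),2,col,-1)
    cv2.imwrite(name,im)
E
python3 - <<'E'
from h import *
T=r.grab_frame("top");S=r.grab_frame("side")
R=(0,0,255);G=(0,255,0);B=(255,0,0);Y=(0,255,255)
pts=[(J(x,y,12),R) for x in(-120,80) for y in(-240,130)]
pts+=[(J(-107.5,-235,20),G),(J(-62.5,-235,20),G),(J(-107.5,85,20),G),(J(-62.5,85,20),G)]
for y in(-60,-30,0,30,60): pts+=[(J(63,y,76),B),(J(63,y,115),Y),(J(20,y,60),R)]
pts+=[(J(-15,0,110),Y),(J(10,-225,232),G),(J(10,115,232),G),(J(-85,-10,59),G)]
draw(T,pts,(220,125,350,205),6,"pics/t1.png");draw(S,pts,(245,125,355,285),3.7,"pics/s1.png")
E
```

```text
(no output)
```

View pics/t1.png

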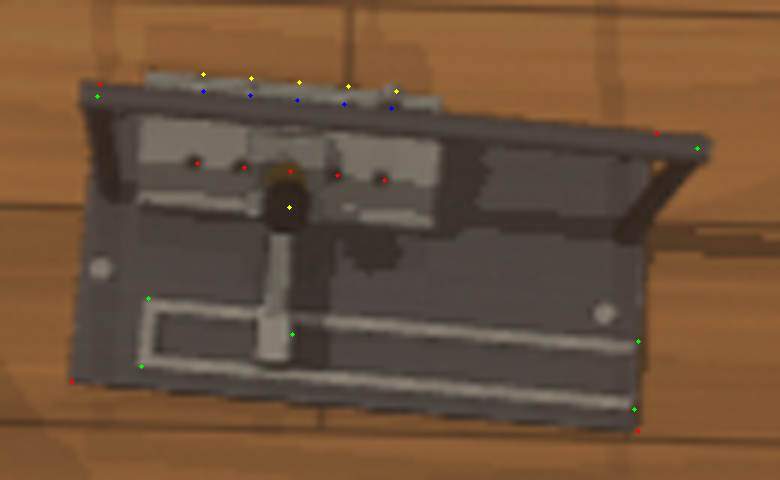

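View pics/s1.png

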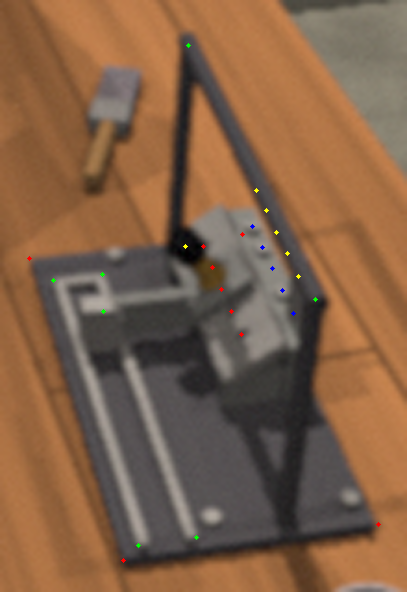

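```bash
python3 - <<'E'
import cv2
t=cv2.imread("pics/top0.png");s=cv2.imread("pics/side0.png")
a=cv2.resize(s[170:225,285:345],None,fx=9,fy=9,interpolation=cv2.INTER_CUBIC)
b=cv2.resize(t[132:152,235:300],None,fx=12,fy=12,interpolation=cv2.INTER_CUBIC)
cv2.imwrite("pics/s2.png",a);cv2.imwrite("pics/t2.png",b)
E
```

```text
(no output)
```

View pics/s2.png

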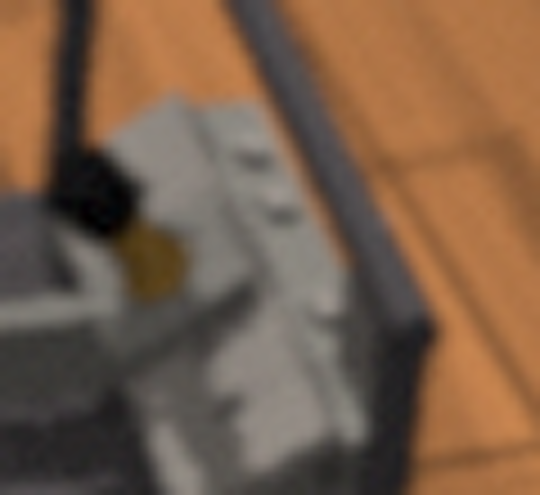

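View pics/t2.png

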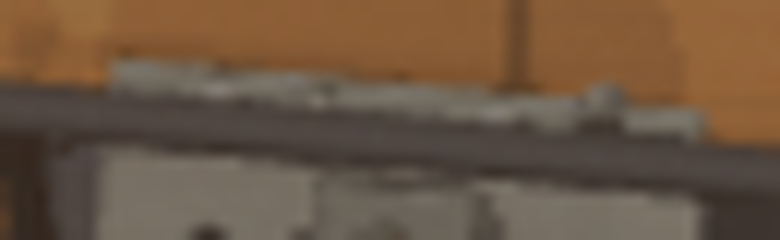

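send_rows(moves=[-400, -270, -120, -9.4, -400, -270, -120, -9.4, -400, -270, -120, -9.4, -400, -270, -120, -9.4, -400, -270, -120, -9.4, -400, -270, -120, -9.4, -400, -270, -120, -9.4, -400, -270, -120, -9.4], hand=0)

```text
clock: 1.3
tcp_pos: [0.482, 0.3029, 0.3521]
orientation: [0.099, 3.14, 0.001]
contact_force: [0.6, 0.4, -0.4]
grip_width: 0.0853
```

send_rows(moves=[-400, -350, -50, 0, -400, -350, -50, 0, -400, -350, -50, 0, -400, -350, -50, 0, -400, -350, -50, 0, -400, -350, -50, 0, -400, -350, -50, 0, -400, -350, -50, 0])

```text
clock: 2.3
tcp_pos: [0.8353, -0.0469, 0.3984]
orientation: [0.097, 3.14, 0.001]
contact_force: [1.6, 0.7, 1.0]
grip_width: 0.0848
```

```bash
python3 - <<'E'
from h import *
o=r.get_obs();print(o["joints"],o["tcp_pos"],o["orientation"])
E
```

```text
[-0.1598  0.7503  0.3668  0.7798 -0.2482  1.6431  1.6048] [ 0.8353 -0.0469  0.3984] [0.097  3.1397 0.0008]
```

send_rows(moves=[-150, 0, 0, 0, -150, 0, 0, 0, -150, 0, 0, 0, -150, 0, 0, 0, -150, 0, 0, 0, -150, 0, 0, 0])

```text
clock: 3.05
tcp_pos: [0.9296, -0.0503, 0.3734]
orientation: [0.094, 3.116, 0.013]
contact_force: [-0.2, 0.1, -0.7]
grip_width: 0.085
```

```bash
python3 - <<'E'
from h import *
o=r.get_obs();print(o["joints"],o["tcp_pos"],o["orientation"])
E
```

```text
[-0.1026  1.1627  1.4504  0.2415 -1.3645  1.9149  1.6611] [ 0.9296 -0.0503  0.3734] [0.0939 3.116  0.0128]
```

send_rows(moves=[-400, 0, 0, 0, -400, 0, 0, 0, -400, 0, 0, 0, -400, 0, 0, 0])

```text
clock: 3.55
tcp_pos: [0.9294, -0.0539, 0.3726]
orientation: [0.099, 3.117, 0.008]
contact_force: [-0.6, 0.9, 0.4]
grip_width: 0.0854
```

```bash
python3 - <<'E'
from h import *
o=r.get_obs();print(o["joints"],o["tcp_pos"],o["orientation"])
E
```

```text
[-0.0997  1.1642  1.455   0.2419 -1.3662  1.9152  1.6625] [ 0.9294 -0.0539  0.3726] [0.0987 3.1168 0.0085]
```

send_rows(moves=[280, 0, -100, 0, 280, 0, -100, 0, 280, 0, -100, 0, 280, 0, -100, 0, 280, 0, -100, 0, 280, 0, -100, 0])

```text
clock: 4.3
tcp_pos: [0.6449, -0.0371, 0.4675]
orientation: [0.1, 3.116, 0.016]
contact_force: [0.0, 0.3, 0.0]
grip_width: 0.0856
```

```bash
python3 - <<'E'
from h import *
o=r.get_obs();print(o["joints"],o["tcp_pos"],o["orientation"])
E
```

```text
[-0.8144  0.6377  1.4464  1.3384 -0.6572  1.6674  2.0227] [ 0.6449 -0.0371  0.4675] [0.1004 3.1156 0.0158]
```

send_rows(moves=[0, 0, -400, 0, 0, 0, -400, 0, 0, 0, -400, 0, 0, 0, -400, 0, 0, 0, -400, 0, 0, 0, -400, 0, 0, 0, -400, 0, 0, 0, -400, 0])

```text
clock: 5.3
tcp_pos: [0.6117, -0.0394, 0.6983]
orientation: [0.106, 3.018, 0.016]
contact_force: [-0.0, -0.4, 0.5]
grip_width: 0.0854
```

```bash
python3 - <<'E'
from h import *
o=r.get_obs();print(o["joints"],o["tcp_pos"],o["orientation"])
E
```

```text
[-0.3687  0.2925  0.5565  0.8487 -0.1898  1.9157  1.5843] [ 0.6117 -0.0394  0.6983] [0.106  3.0179 0.0161]
```

send_rows(moves=[0, 0, -400, 0, 0, 0, -400, 0, 0, 0, -400, 0, 0, 0, -400, 0, 0, 0, -400, 0, 0, 0, -400, 0])

```text
clock: 6.05
tcp_pos: [0.5504, -0.0342, 0.7459]
orientation: [0.095, 2.948, 0.018]
contact_force: [-0.8, 0.5, 0.2]
grip_width: 0.0853
```

```bash
python3 - <<'E'
from h import *
o=r.get_obs();print(o["joints"],o["tcp_pos"],o["orientation"])
E
```

```text
[-0.5181  0.1494  0.6197  0.9106 -0.1163  1.9151  1.5441] [ 0.5504 -0.0342  0.7459] [0.0954 2.9481 0.0184]
```

send_rows(moves=[-300, 0, -400, 0, -300, 0, -400, 0, -300, 0, -400, 0, -300, 0, -400, 0, -300, 0, -400, 0, -300, 0, -400, 0, -300, 0, -400, 0, -300, 0, -400, 0])

```text
clock: 7.05
tcp_pos: [0.5706, -0.0098, 0.8102]
orientation: [0.101, 2.804, 0.006]
contact_force: [0.3, 0.1, -1.1]
grip_width: 0.0856
```

```bash
python3 - <<'E'
from h import *
o=r.get_obs();print(o["joints"],o["tcp_pos"],o["orientation"])
E
```

```text
[-0.2265  0.1664  0.1575  0.7274  0.0067  1.9152  1.4267] [ 0.5706 -0.0098  0.8102] [0.1008 2.8037 0.0064]
```

send_rows(moves=[-300, 0, -400, 0, -300, 0, -400, 0, -300, 0, -400, 0, -300, 0, -400, 0, -300, 0, -400, 0, -300, 0, -400, 0, -300, 0, -400, 0, -300, 0, -400, 0])

```text
clock: 8.05
tcp_pos: [0.5552, 0.0068, 0.8665]
orientation: [0.08, 2.694, 0.024]
contact_force: [0.4, -0.3, -0.5]
grip_width: 0.0854
```

```bash
python3 - <<'E'
from h import *
o=r.get_obs();print(o["joints"],o["tcp_pos"],o["orientation"])
E
```

```text
[-0.5659  0.1459  0.5906  0.6555 -0.0907  1.9153  1.4626] [0.5552 0.0068 0.8665] [0.0801 2.6942 0.0235]
```

send_rows(moves=[-300, 0, -400, 0, -300, 0, -400, 0, -300, 0, -400, 0, -300, 0, -400, 0, -300, 0, -400, 0, -300, 0, -400, 0, -300, 0, -400, 0, -300, 0, -400, 0])

```text
clock: 9.05
tcp_pos: [0.5463, 0.0083, 0.9208]
orientation: [0.077, 2.576, 0.012]
contact_force: [0.2, 0.7, 0.3]
grip_width: 0.0854
```

```bash
cat >> h.py <<'E'
from scipy.spatial.transform import Rotation as Rn
def tool():
    o=r.get_obs();R=Rn.from_rotvec(o["orientation"]).as_matrix();return o,R
def goto(P):  # shift in tool mm
    o,R=tool();return R.T@(np.asarray(P)-o["tcp_pos"])*1000
def st():
    o,R=tool();c,s=np.cos(YAW),np.sin(YAW);Jm=np.array([[c,-s,0],[s,c,0],[0,0,1]])
    print("t",o["clock"],"q",o["joints"],"p",o["tcp_pos"],"\nR in jig (cols x,y,z)\n",Jm.T@R,"tilt",np.degrees(np.arccos(-R[2,2])),"w",o["grip_width"],"F",o["contact_force"])
    d=(Jm.T@(o["tcp_pos"]-R[:,2]*r.grasp_offset-O))*1000;print("grasp jig",d)
E
python3 - <<'E'
from h import *
st()
E
```

```text
t 9.05 q [-0.4543  0.1376  0.3984  0.5368 -0.0067  1.9152  1.4326] p [0.5463 0.0083 0.9208] 
R in jig (cols x,y,z)
 [[-0.8453 -0.0105  0.5341]
 [ 0.0043  0.9996  0.0265]
 [-0.5342  0.0247 -0.845 ]] tilt 32.33019528057816 w 0.0854399892052531 F [0.168  0.6672 0.2833]
grasp jig [-137.4997   25.0203  936.607 ]
```

```bash
cat >> h.py <<'E'
def gp(x,y,z,back=0):  # tool shift to bring grasp point to jig pt, backed off
    o,R=tool();return goto(J(x,y,z)+R[:,2]*(r.grasp_offset-back/1000))
E
python3 - <<'E'
from h import *
print(gp(-15,0,110,130))
E
```

```text
[337.9333 -46.7431 633.2349]
```

send_rows(moves=[240, -33, 445, 0, 240, -33, 445, 0, 240, -33, 445, 0, 240, -33, 445, 0, 240, -33, 445, 0, 240, -33, 445, 0, 240, -33, 445, 0, 240, -33, 445, 0])

```text
clock: 10.05
tcp_pos: [0.5785, -0.013, 0.4332]
orientation: [0.075, 2.575, 0.013]
contact_force: [1.1, 0.9, -0.2]
grip_width: 0.0856
```

```bash
python3 - <<'E'
from h import *
st();print(gp(-15,0,110,120))
E
```

```text
t 10.05 q [-0.5571 -0.1505  0.3793  1.9498  0.214   0.7825  1.2371] p [ 0.5785 -0.013   0.4332] 
R in jig (cols x,y,z)
 [[-0.8447 -0.0118  0.5351]
 [ 0.0034  0.9996  0.0273]
 [-0.5352  0.0249 -0.8444]] tilt 32.39705590287898 w 0.08557966297804241 F [ 1.1213  0.9067 -0.1919]
grasp jig [-104.048     5.8175  448.983 ]
[106.1851 -15.3088 213.7113]
```

send_rows(moves=[106, -15, 213, 0, 106, -15, 213, 0, 106, -15, 213, 0, 106, -15, 213, 0, 106, -15, 213, 0])

```text
clock: 10.68
tcp_pos: [0.6001, -0.0239, 0.1935]
orientation: [0.076, 2.585, 0.01]
contact_force: [-0.6, -0.1, -0.4]
grip_width: 0.0853
```

```bash
python3 - <<'E'
from h import *
st();print(gp(-15,0,110,0))
T=r.grab_frame("top");S=r.grab_frame("side")
draw(T,[(J(-15,0,110),(0,255,255))],(220,125,350,225),6,"pics/t3.png");draw(S,[(J(-15,0,110),(0,255,255))],(205,105,355,265),3.7,"pics/s3.png")
E
```

```text
t 10.675 q [-0.4313  0.1944  0.3768  2.2252 -0.1106  0.1823  1.5336] p [ 0.6001 -0.0239  0.1935] 
R in jig (cols x,y,z)
 [[-0.8498 -0.0103  0.527 ]
 [ 0.0033  0.9997  0.0248]
 [-0.5271  0.0228 -0.8495]] tilt 31.842948808283516 w 0.08526774611564869 F [-0.637  -0.1119 -0.4054]
grasp jig [-81.6551  -3.6439 209.4314]
[ -4.2209   0.6934 119.685 ]
```

View pics/t3.png

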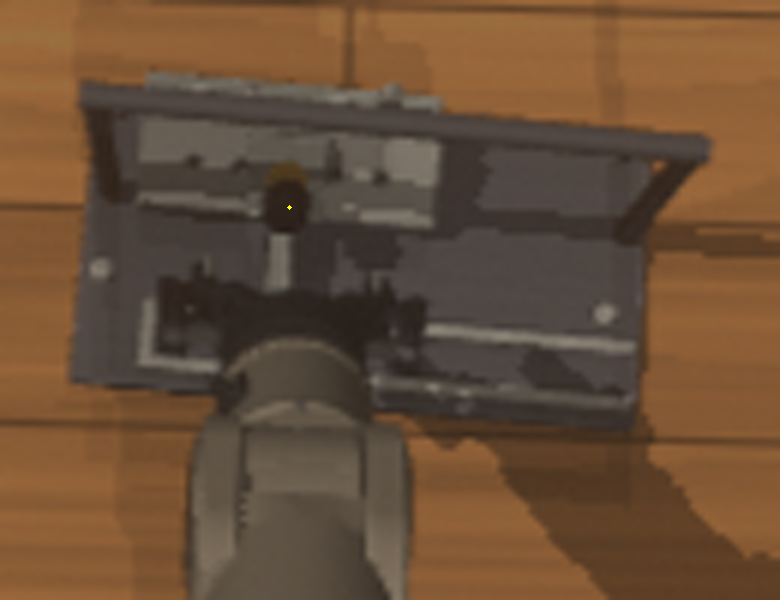

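View pics/s3.png

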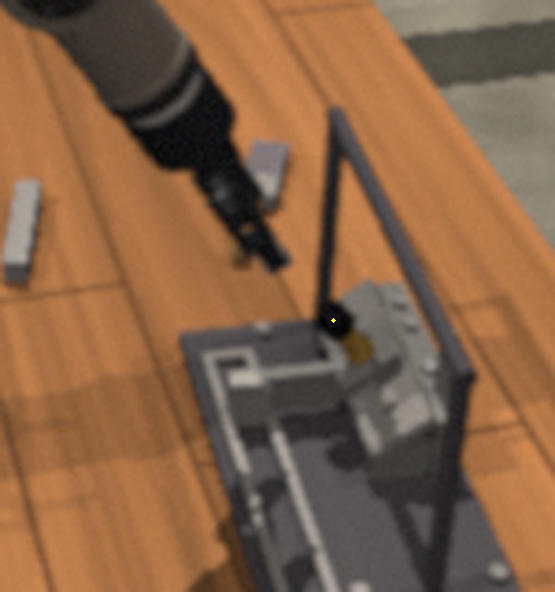

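send_rows(moves=[-4, 1, 40, 0, -4, 1, 75, 0, -4, 1, 100, 0, -4, 1, 119, 0, -4, 1, 119, 0])

```text
clock: 11.4
tcp_pos: [0.6781, -0.0218, 0.1126]
orientation: [0.07, 2.589, 0.016]
contact_force: [5.9, 2.9, 3.5]
grip_width: 0.0851
```

```bash
python3 - <<'E'
from h import *
st();print(gp(-15,0,110,0))
T=r.grab_frame("top");S=r.grab_frame("side")
draw(T,[],(220,125,350,225),6,"pics/t4.png");draw(S,[],(245,145,345,245),6,"pics/s4.png")
E
```

```text
t 11.4 q [-0.4685  0.4845  0.4862  2.1113 -1.3671  0.1714  2.7393] p [ 0.6781 -0.0218  0.1126] 
R in jig (cols x,y,z)
 [[-0.8522 -0.016   0.523 ]
 [-0.0001  0.9995  0.0304]
 [-0.5232  0.0258 -0.8518]] tilt 31.589935507196977 w 0.08507472954368861 F [5.8925 2.927  3.5049]
grasp jig [ -3.8572   3.24   128.5376]
[19.1953 -3.5388  9.865 ]
```

View pics/t4.png

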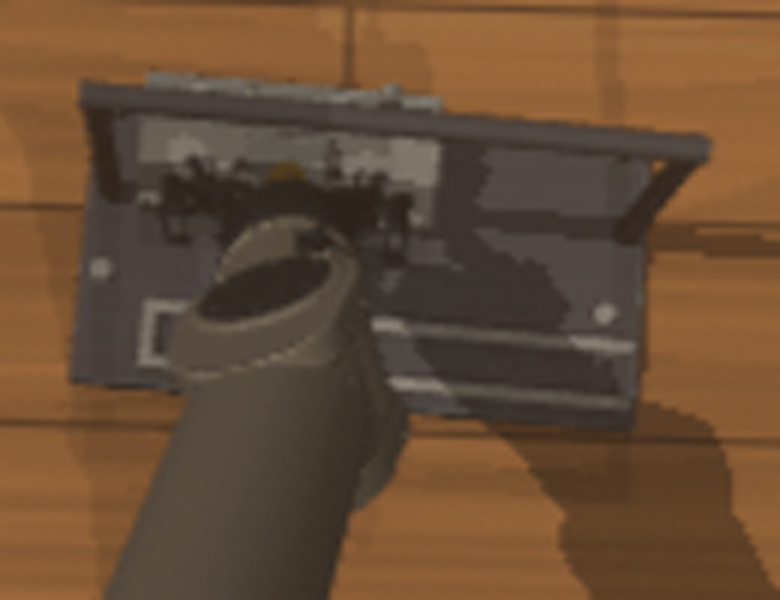

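View pics/s4.png

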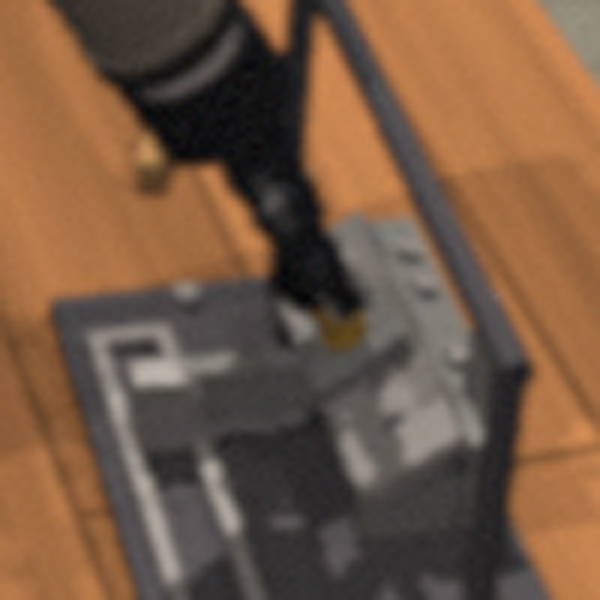

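send_rows(moves=[0, -3, -60, 0, 0, -3, -90, 0, 0, -3, -90, 0])

```text
clock: 11.88
tcp_pos: [0.6287, -0.0247, 0.1905]
orientation: [0.079, 2.589, 0.021]
contact_force: [0.7, -0.4, -0.9]
grip_width: 0.0852
```

```bash
python3 - <<'E'
from h import *
st();print(gp(-15,0,110,0))
E
```

```text
t 11.875 q [-0.8382  0.3467  0.9189  2.1858 -1.0042  0.3066  2.3888] p [ 0.6287 -0.0247  0.1905] 
R in jig (cols x,y,z)
 [[-0.8523 -0.0102  0.5229]
 [ 0.0075  0.9995  0.0317]
 [-0.5229  0.0309 -0.8518]] tilt 31.59148675960244 w 0.08519104318663795 F [ 0.7132 -0.3997 -0.9156]
grasp jig [-52.9876  -2.8179 206.3801]
[ 18.0445  -0.5537 102.0501]
```

send_rows(moves=[150, 0, -40, 0, 150, 0, -40, 0, 150, 0, -40, 0, 150, 0, -40, 0, 150, 0, -40, 0])

```text
clock: 12.5
tcp_pos: [0.5118, -0.0202, 0.1539]
orientation: [0.077, 2.625, 0.02]
contact_force: [-0.7, 0.7, -0.2]
grip_width: 0.0855
```

```bash
python3 - <<'E'
from h import *
st()
E
```

```text
t 12.5 q [-1.0204  0.207   1.0272  2.4347 -1.1082  0.1697  2.5239] p [ 0.5118 -0.0202  0.1539] 
R in jig (cols x,y,z)
 [[-0.8704 -0.0113  0.4923]
 [ 0.0042  0.9995  0.0305]
 [-0.4924  0.0286 -0.8699]] tilt 29.55102149142083 w 0.08554682048759753 F [-0.6694  0.7063 -0.1513]
grasp jig [-169.3673   -5.6268  170.2159]
```

send_rows(moves=[250, 0, -50, 0, 250, 0, -50, 0, 250, 0, -50, 0, 250, 0, -50, 0, 250, 0, -50, 0])

```text
clock: 13.12
tcp_pos: [0.4467, -0.0421, 0.0972]
orientation: [0.079, 2.799, 0.025]
contact_force: [0.8, -0.3, -0.7]
grip_width: 0.0855
```

```bash
python3 - <<'E'
from h import *
st()
E
```

```text
t 13.125 q [ 0.0321  0.1981 -0.0925  2.4349  0.1735  0.1699  1.2925] p [ 0.4467 -0.0421  0.0972] 
R in jig (cols x,y,z)
 [[-0.9425 -0.0107  0.3342]
 [-0.0012  0.9996  0.0286]
 [-0.3343  0.0266 -0.9421]] tilt 19.59667282863036 w 0.08546930403280938 F [ 0.778  -0.2655 -0.6625]
grasp jig [-230.0026  -31.568   114.7957]
```

```bash
python3 - <<'E'
from h import *
print(gp(-15,0,110,100),gp(-15,0,110,0))
E
```

```text
[-201.0628   29.1342  -22.7304] [-201.0628   29.1342   77.2696]
```

send_rows(moves=[-60, 9, -25, 0, -120, 20, -25, 0, -180, 28, -23, 0, -201, 29, -23, 0, -201, 29, -23, 0])

```text
clock: 13.75
tcp_pos: [0.6311, -0.0246, 0.1874]
orientation: [0.079, 2.797, 0.026]
contact_force: [-0.3, -0.6, -0.1]
grip_width: 0.0855
```

```bash
python3 - <<'E'
from h import *
st();print(gp(-15,0,110))
E
```

```text
t 13.75 q [ 0.0501  0.3065 -0.1404  1.9752  0.1199  0.5224  1.344 ] p [ 0.6311 -0.0246  0.1874] 
R in jig (cols x,y,z)
 [[-0.942  -0.0109  0.3355]
 [-0.0012  0.9996  0.0294]
 [-0.3356  0.0273 -0.9416]] tilt 19.6784928476944 w 0.08550416771172448 F [-0.2729 -0.5619 -0.0762]
grasp jig [-47.1608  -2.4869 204.9625]
[  1.5746  -0.4581 100.278 ]
```

send_rows(moves=[1, 0, 40, 0, 1, 0, 75, 0, 1, 0, 98, 0, 1, 0, 98, 0])

```text
clock: 14.25
tcp_pos: [0.659, -0.0239, 0.092]
orientation: [0.078, 2.804, 0.024]
contact_force: [0.4, 1.2, -0.1]
grip_width: 0.0855
```

```bash
python3 - <<'E'
from h import *
st();print(gp(-15,0,110,0))
T=r.grab_frame("top");S=r.grab_frame("side")
draw(T,[],(220,125,350,225),6,"pics/t5.png");draw(S,[],(245,145,345,245),6,"pics/s5.png")
E
```

```text
t 14.25 q [ 0.0118  0.4824 -0.0975  1.9745  0.1738  0.3544  1.295 ] p [ 0.659  -0.0239  0.092 ] 
R in jig (cols x,y,z)
 [[-0.9441 -0.0113  0.3295]
 [-0.0022  0.9996  0.028 ]
 [-0.3297  0.0257 -0.9437]] tilt 19.30998559015919 w 0.08548843421560205 F [ 0.4068  1.1632 -0.0859]
grasp jig [-19.2614  -0.0602 109.6062]
[-4.1531  0.0221  1.0341]
```

View pics/s5.png

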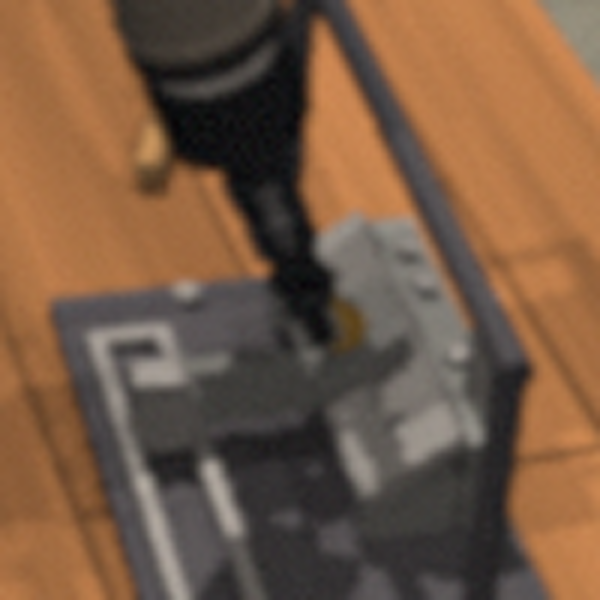

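View pics/t5.png

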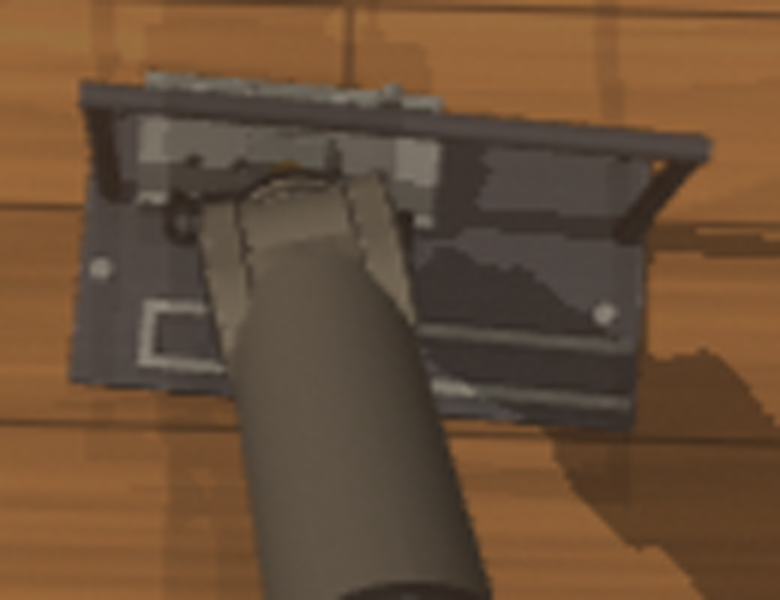

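send_rows(moves=[-4, 0, 0, 0, -4, 0, 0, 0, -4, 0, 0, 0, -4, 0, 0, 0, -4, 0, 0, 0, -4, 0, 0, 0], hand=1, newtons=60)

```text
clock: 15.1
tcp_pos: [0.6658, -0.0238, 0.0971]
orientation: [0.078, 2.797, 0.024]
contact_force: [-3.2, -0.1, 6.8]
grip_width: 0.0281
```

```bash
python3 - <<'E'
from h import *
st();print(gp(-15,0,110,0))
o,R=tool();c,s=np.cos(YAW),np.sin(YAW);Jm=np.array([[c,-s,0],[s,c,0],[0,0,1]])
a=np.array([-np.sin(np.radians(35)),0,np.cos(np.radians(35))])
print("pull in tool",R.T@Jm@a, "slide -y",R.T@Jm@[0,-1,0],Jm.T@o["contact_force"])
E
```

```text
t 15.1 q [ 0.0129  0.4818 -0.0989  1.9611  0.1733  0.3618  1.2967] p [ 0.6658 -0.0238  0.0971] 
R in jig (cols x,y,z)
 [[-0.9419 -0.0118  0.3358]
 [-0.0024  0.9996  0.0283]
 [-0.336   0.0259 -0.9415]] tilt 19.69154347217695 w 0.028066631912523534 F [-3.1554 -0.0969  6.8307]
grasp jig [-12.5989   0.5249 114.6764]
[ 3.8339 -0.6173  3.5818]
pull in tool [ 0.265   0.028  -0.9638] slide -y [ 0.0024 -0.9996 -0.0283] [-3.1431 -0.2948  6.8307]
```

send_rows(moves=[1, 0, -5, 0, 2, 0, -9, 0, 3, 0, -12, 0, 3, 0, -12, 0])

```text
clock: 15.6
tcp_pos: [0.6592, -0.0236, 0.1065]
orientation: [0.077, 2.797, 0.024]
contact_force: [6.9, 0.3, -7.5]
grip_width: 0.028
```

```bash
python3 - <<'E'
from h import *
st()
S=r.grab_frame("side")
draw(S,[],(245,145,345,245),6,"pics/s6.png")
E
```

```text
t 15.6 q [ 0.0167  0.4591 -0.1041  1.9715  0.1695  0.3739  1.2997] p [ 0.6592 -0.0236  0.1065] 
R in jig (cols x,y,z)
 [[-0.9418 -0.0122  0.336 ]
 [-0.0027  0.9996  0.0287]
 [-0.3362  0.0261 -0.9414]] tilt 19.70672993442818 w 0.02795132637213807 F [ 6.9024  0.3069 -7.5411]
grasp jig [-19.1451   0.2989 124.0735]
```

View pics/s6.png

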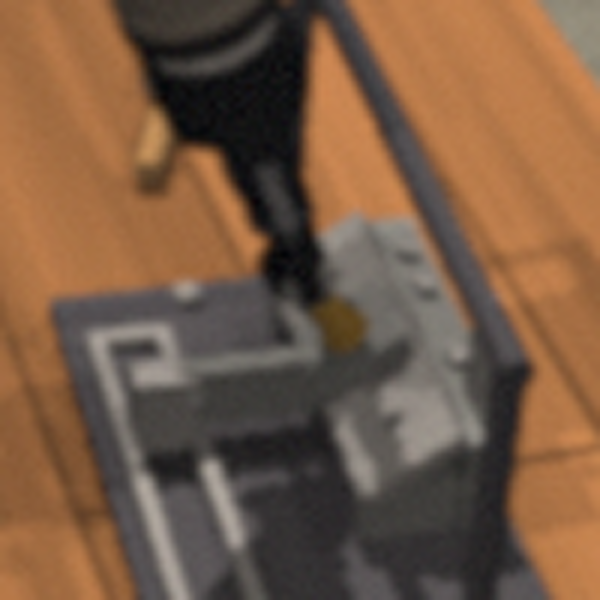

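send_rows(moves=[0, -10, 0, 0, 0, -20, -1, 0, 0, -30, -1, 0, 0, -40, -1, 0, 0, -50, -1, 0, 0, -60, -2, 0, 0, -60, -2, 0])

```text
clock: 16.52
tcp_pos: [0.6553, -0.0852, 0.1065]
orientation: [0.08, 2.797, 0.023]
contact_force: [7.0, -1.0, -8.7]
grip_width: 0.0281
```

```bash
python3 - <<'E'
from h import *
st()
S=r.grab_frame("side")
draw(S,[],(245,145,345,245),6,"pics/s7.png")
E
```

```text
t 16.525 q [ 0.1726  0.4653 -0.16    1.9623  0.139   0.3789  1.4353] p [ 0.6553 -0.0852  0.1065] 
R in jig (cols x,y,z)
 [[-0.9419 -0.0103  0.3357]
 [-0.0012  0.9996  0.0273]
 [-0.3358  0.0253 -0.9416]] tilt 19.681517055399585 w 0.028065533689077916 F [ 6.9616 -1.0469 -8.739 ]
grasp jig [-19.1426 -61.3948 124.1426]
```

View pics/s7.png

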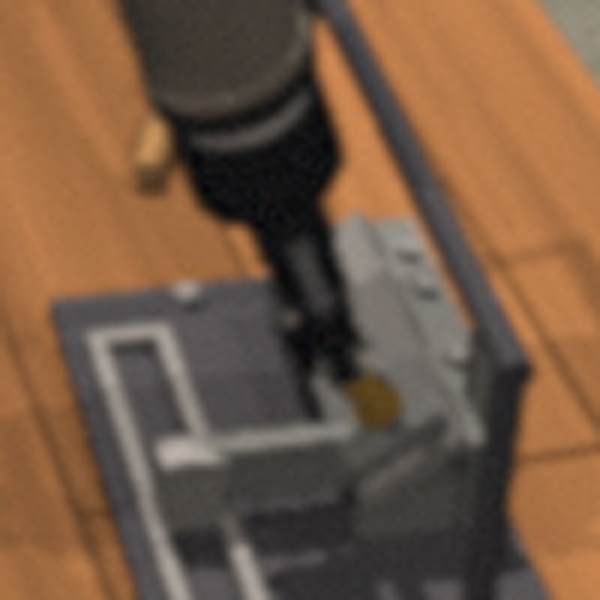

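send_rows(moves=[0, 1, 0, 0, 0, 2, 0, 0, 0, 2, 0, 0])

```text
clock: 16.95
tcp_pos: [0.6555, -0.0822, 0.1066]
orientation: [0.078, 2.797, 0.023]
contact_force: [6.8, -1.1, -8.7]
grip_width: 0.0278
```

```bash
python3 - <<'E'
from h import *
st()
E
```

```text
t 16.95 q [ 0.1663  0.4648 -0.1583  1.9629  0.14    0.3787  1.4305] p [ 0.6555 -0.0822  0.1066] 
R in jig (cols x,y,z)
 [[-0.9419 -0.0114  0.3356]
 [-0.0022  0.9996  0.0278]
 [-0.3358  0.0255 -0.9416]] tilt 19.67996251513856 w 0.02777181831271518 F [ 6.8265 -1.0622 -8.6523]
grasp jig [-19.1585 -58.4871 124.1857]
```

send_rows(moves=[0, -1, 0, 0, 0, -1, 0, 0, -1, -1, 3, 0, -2, -1, 6, 0, -2, -1, 6, 0, -2, -1, 6, 0])

```text
clock: 17.7
tcp_pos: [0.6591, -0.0828, 0.1015]
orientation: [0.078, 2.798, 0.024]
contact_force: [4.7, -0.7, -7.2]
grip_width: 0.0278
```

```bash
python3 - <<'E'
from h import *
st()
E
```

```text
t 17.7 q [ 0.1654  0.4773 -0.1566  1.9567  0.1418  0.3731  1.4306] p [ 0.6591 -0.0828  0.1015] 
R in jig (cols x,y,z)
 [[-0.9421 -0.0118  0.335 ]
 [-0.0024  0.9996  0.0283]
 [-0.3352  0.0259 -0.9418]] tilt 19.644445999376146 w 0.027770870326970194 F [ 4.6681 -0.729  -7.1578]
grasp jig [-15.5347 -58.838  119.0737]
```

send_rows(moves=[-1, 0, 3, 0, -1, 0, 5, 0, -1, 0, 5, 0, -1, 0, 5, 0])

```text
clock: 18.2
tcp_pos: [0.6618, -0.083, 0.0976]
orientation: [0.078, 2.798, 0.024]
contact_force: [4.2, -0.3, -6.1]
grip_width: 0.0275
```

```bash
python3 - <<'E'
from h import *
st()
E
```

```text
t 18.2 q [ 0.1628  0.4864 -0.1538  1.9528  0.144   0.3675  1.4288] p [ 0.6618 -0.083   0.0976] 
R in jig (cols x,y,z)
 [[-0.942  -0.0118  0.3354]
 [-0.0025  0.9996  0.0281]
 [-0.3356  0.0256 -0.9417]] tilt 19.666645890601895 w 0.02753069473613674 F [ 4.1888 -0.2972 -6.1208]
grasp jig [-12.8271 -58.8146 115.2138]
```

send_rows(moves=[0, 0, 0, 0, 0, 0, 0, 0, 0, 0, 0, 0, 0, 0, 0, 0, 0, 0, -40, 0, 0, 0, -90, 0, 0, 0, -120, 0, 0, 0, -120, 0], hand=0)

```text
clock: 19.2
tcp_pos: [0.6223, -0.084, 0.2135]
orientation: [0.078, 2.793, 0.023]
contact_force: [0.5, 0.1, 0.0]
grip_width: 0.0853
```

```bash
python3 - <<'E'
from h import *
st()
T=r.grab_frame("top");S=r.grab_frame("side")
pts=[(J(-15,-60,110),(0,255,255)),(J(-85,-70,59),(0,255,0))]
draw(T,pts,(220,125,350,225),6,"pics/t8.png");draw(S,pts,(245,145,345,245),6,"pics/s8.png")
E
```

```text
t 19.2 q [ 0.2296  0.2733 -0.2162  1.9549  0.0757  0.5728  1.49  ] p [ 0.6223 -0.084   0.2135] 
R in jig (cols x,y,z)
 [[-0.9404 -0.0116  0.3398]
 [-0.0023  0.9996  0.0277]
 [-0.34    0.0252 -0.9401]] tilt 19.93239700127345 w 0.08527254113209766 F [0.5154 0.1246 0.0399]
grasp jig [-52.2483 -62.2865 231.098 ]
```

View pics/s8.png

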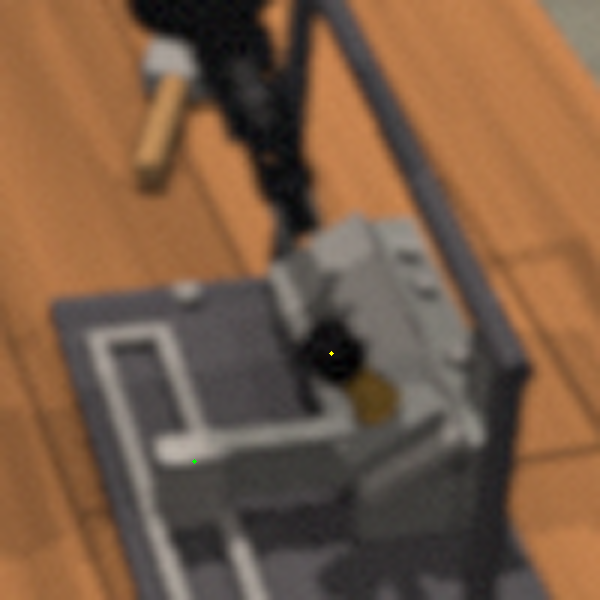

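View pics/t8.png

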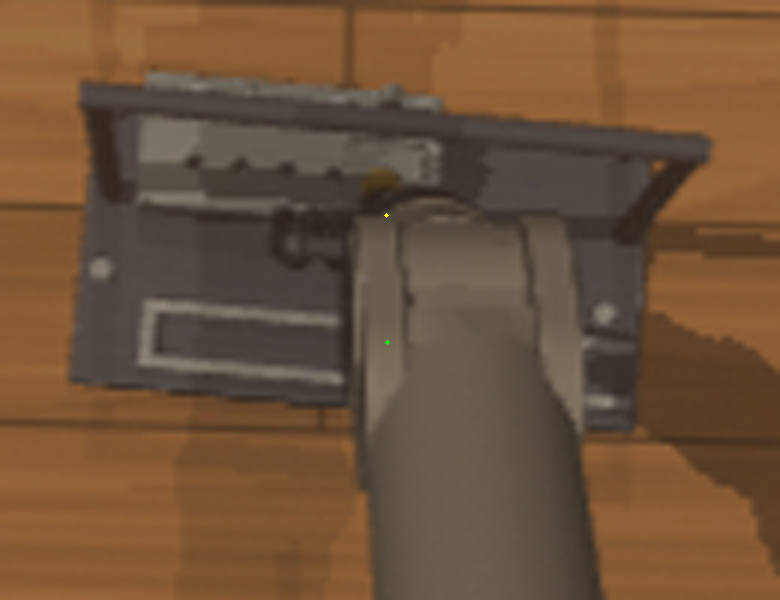

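send_rows(moves=[260, 20, -180, 0, 260, 20, -180, 0, 260, 20, -180, 0, 260, 20, -180, 0, 260, 20, -180, 0, 260, 20, -180, 0, 260, 20, -180, 0])

```text
clock: 20.18
tcp_pos: [0.3431, -0.0454, 0.2758]
orientation: [0.053, 2.819, 0.049]
contact_force: [0.0, 1.8, 1.2]
grip_width: 0.085
```

```bash
python3 - <<'E'
from h import *
st()
E
```

```text
t 20.175 q [ 0.4778 -0.3282 -0.3749  2.3603 -0.2539  0.7826  1.7881] p [ 0.3431 -0.0454  0.2758] 
R in jig (cols x,y,z)
 [[-0.9487 -0.0313  0.3146]
 [-0.0172  0.9987  0.0474]
 [-0.3157  0.0396 -0.948 ]] tilt 18.550172854252732 w 0.08497152390539067 F [0.0446 1.7854 1.1831]
grasp jig [-332.9107  -41.6577  293.5363]
```

send_rows(moves=[200, 0, -60, 0, 200, 0, -60, 0, 200, 0, -60, 0, 200, 0, -60, 0])

```text
clock: 20.68
tcp_pos: [0.2972, -0.0757, 0.2462]
orientation: [0.12, 2.865, 0.099]
contact_force: [-0.4, -0.9, 0.8]
grip_width: 0.0856
```

```bash
python3 - <<'E'
from h import *
st()
E
```

```text
t 20.675 q [ 0.5471 -0.3346 -0.2927  2.431  -0.3076  0.8007  1.9343] p [ 0.2972 -0.0757  0.2462] 
R in jig (cols x,y,z)
 [[-0.9636  0.01    0.2673]
 [ 0.0308  0.9968  0.0735]
 [-0.2657  0.079  -0.9608]] tilt 16.094488106875787 w 0.0856199649507669 F [-0.3899 -0.8584  0.8314]
grasp jig [-375.8457  -75.2754  264.1354]
```

```bash
cat >> h.py <<'E'
def tz():
    o,R=tool();z=R[:,2];y=R[:,1];p=o["tcp_pos"]
    print("t",o["clock"],"q",o["joints"],"p",p,"tool z",z,"tilt",np.degrees(np.arccos(-z[2])),"tilt az",np.degrees(np.arctan2(z[1],z[0])),"pos az",np.degrees(np.arctan2(p[1],p[0])),"jaw yaw",np.degrees(np.arctan2(y[1],y[0])))
E
python3 - <<'E'
from h import *
tz();print(goto([.42,.10,.27]))
o,R=tool();print(R.T@np.array([-.97,-.235,0])*200)
E
```

```text
t 20.675 q [ 0.5471 -0.3346 -0.2927  2.431  -0.3076  0.8007  1.9343] p [ 0.2972 -0.0757  0.2462] tool z [ 0.2714  0.0566 -0.9608] tilt 16.094488106875787 tilt az 11.770948677195406 pos az -14.282472033377509 jaw yaw 85.82238941031696
[-108.119   185.4531   20.3521]
[181.8992 -60.8169 -55.3081]
```

send_rows(moves=[-108, 185, 20, 0, -108, 185, 20, 0, -108, 185, 20, 0, -108, 185, 20, 0, 74, 125, -35, 0, 74, 125, -35, 0, 74, 125, -35, 0, 74, 125, -35, 0])

```text
clock: 21.68
tcp_pos: [0.3177, 0.0792, 0.2588]
orientation: [0.111, 2.886, 0.106]
contact_force: [0.2, 0.1, 0.3]
grip_width: 0.0853
```

```bash
python3 - <<'E'
from h import *
tz()
o,R=tool();print(R.T@np.array([-.97,-.235,0])*200)
E
```

```text
t 21.675 q [-0.1495 -0.321  -0.2641  2.3896 -0.054   0.8042  1.1151] p [0.3177 0.0792 0.2588] tool z [ 0.2516  0.0623 -0.9658] tilt 15.024555600910993 tilt az 13.897402781120876 pos az 13.997998684056395 jaw yaw 86.19121015040805
[183.3496 -59.5848 -51.7454]
```

send_rows(moves=[370, -120, -100, 0, 370, -120, -100, 0, 370, -120, -100, 0, 370, -120, -100, 0])

```text
clock: 22.18
tcp_pos: [0.2853, 0.0451, 0.2388]
orientation: [0.17, 2.969, 0.127]
contact_force: [-0.0, -0.6, 0.7]
grip_width: 0.0854
```

```bash
python3 - <<'E'
from h import *
tz()
o,R=tool();print(R.T@np.array([-.97,-.235,0])*200)
E
```

```text
t 22.175 q [-0.1471 -0.3351 -0.1586  2.436  -0.0978  0.8541  1.2119] p [0.2853 0.0451 0.2388] tool z [ 0.1688  0.0753 -0.9828] tilt 10.654443365633618 tilt az 24.047504882323825 pos az 8.98823847621521 jaw yaw 83.86686413944625
[184.4381 -67.1581 -36.2957]
```

```bash
python3 - <<'E'
from h import *
a=goto([.32,.165,.25]);print(a)
o,R=tool();print(a+R.T@np.array([-.88,-.47,0])*400)
E
```

```text
[-21.356  123.406    3.8619]
[ 300.924  -100.1278  -69.7332]
```

send_rows(moves=[-21, 123, 4, 0, -21, 123, 4, 0, -21, 123, 4, 0, 300, -100, -70, 0, 300, -100, -70, 0, 300, -100, -70, 0, 300, -100, -70, 0])

```text
clock: 23.05
tcp_pos: [0.2375, 0.1232, 0.2282]
orientation: [0.122, 3.033, 0.107]
contact_force: [-0.2, 0.1, -0.5]
grip_width: 0.0853
```

```bash
python3 - <<'E'
from h import *
tz()
E
```

```text
t 23.05 q [-0.0431 -0.3356 -0.5144  2.4343 -0.2125  0.8863  1.0717] p [0.2375 0.1232 0.2282] tool z [ 0.1063  0.0658 -0.9922] tilt 7.179053142192481 tilt az 31.756020073616888 pos az 27.42161229454345 jaw yaw 85.59163579377535
```

```bash
python3 - <<'E'
from h import *
a=goto([.25,.16,.24]);print(a)
o,R=tool();print(a+R.T@np.array([-.85,-.53,0])*400)
E
```

```text
[-10.4624  38.3824  -7.9864]
[ 308.8136 -198.471   -58.0593]
```

send_rows(moves=[-10, 38, -8, 0, 310, -200, -58, 0, 310, -200, -58, 0, 310, -200, -58, 0, 310, -200, -58, 0])

```text
clock: 23.68
tcp_pos: [0.212, 0.1324, 0.2233]
orientation: [0.124, 3.086, 0.063]
contact_force: [-1.0, -0.5, -0.3]
grip_width: 0.0857
```

```bash
python3 - <<'E'
from h import *
tz()
o,R=tool();print(R.T@np.array([-.85,-.53,0])*400)
E
```

```text
t 23.675 q [-0.0433 -0.3336 -0.5797  2.4338 -0.2265  0.9351  1.0167] p [0.212  0.1324 0.2233] tool z [ 0.0537  0.0387 -0.9978] tilt 3.7944564006814505 tilt az 35.73776789924641 pos az 31.98514663826043 jaw yaw 85.44219413125685
[ 321.1522 -238.1287  -26.4578]
```

Works; one more like it.

send_rows(moves=[0, 15, 0, 0, 320, -235, -26, 0, 320, -235, -26, 0, 320, -235, -26, 0, 320, -235, -26, 0])

```text
clock: 24.3
tcp_pos: [0.1851, 0.1338, 0.2217]
orientation: [-0.12, -3.128, -0.025]
contact_force: [-0.6, 0.1, 0.7]
grip_width: 0.086
```

```bash
python3 - <<'E'
from h import *
tz()
E
```

```text
t 24.3 q [-0.0696 -0.3343 -0.5944  2.4348 -0.2437  0.9993  0.9895] p [0.1851 0.1338 0.2217] tool z [-0.0105  0.0165 -0.9998] tilt 1.1225678008112479 tilt az 122.57081645938517 pos az 35.859203886488004 jaw yaw 85.59042619657444
```

```bash
python3 - <<'E'
from h import *
print(goto([.4535,.3065,.16]))
E
```

```text
[-255.028   191.8101   61.6817]
```

send_rows(moves=[-60, 45, 0, 10.5, -105, 80, 10, 21, -150, 115, 20, 31.5, -195, 150, 30, 42, -240, 185, 50, 52.5, -255, 191, 60, 63, -255, 191, 60, 73.5, -255, 191, 60, 84])

```text
clock: 25.3
tcp_pos: [0.4589, 0.2956, 0.1588]
orientation: [-2.158, -2.262, 0.002]
contact_force: [-0.5, -1.3, 0.0]
grip_width: 0.0856
```

```bash
python3 - <<'E'
from h import *
tz()
T=r.grab_frame("top");S=r.grab_frame("side")
for nm,f,w in(("top",T,(150,200,215,235)),("side",S,(190,145,230,195))):
    hsv=cv2.cvtColor(f["img"],cv2.COLOR_RGB2HSV).astype(int)
    m=(hsv[...,1]<60)&(hsv[...,2]>115);k=np.zeros_like(m);k[w[1]:w[3],w[0]:w[2]]=1
    ys,xs=np.where(m&k);print(nm,len(xs),cv2.minAreaRect((onz(f,np.c_[xs,ys],.024)[:,:2]*1000).astype(np.float32)))
draw(T,[],(130,185,260,285),6,"pics/t9.png")
draw(S,[(np.array([.4535,.3065,.024]),(0,255,0))],(150,100,270,220),5,"pics/s9.png")
E
```

```text
t 25.3 q [-0.2156  0.4124 -0.5768  1.9019  0.2614  0.9074 -0.8698] p [0.4589 0.2956 0.1588] tool z [-0.0121  0.0097 -0.9999] tilt 0.885786351529123 tilt az 141.2800894619894 pos az 32.786158816294034 jaw yaw 2.702153777132231
top 0 ((0.0, 0.0), (0.0, 0.0), 0.0)
side 150 ((454.0540771484375, 302.18792724609375), (133.6080780029297, 24.68894386291504), 73.28787231445312)
```

View pics/s9.png

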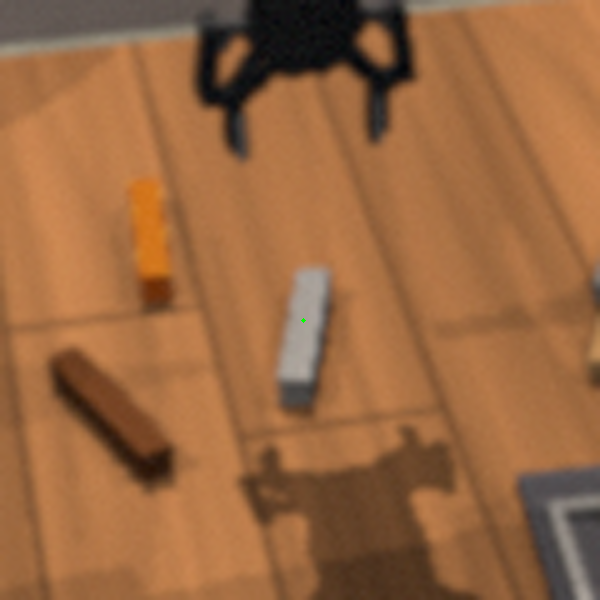

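```bash
python3 - <<'E'
from h import *
print(goto([.4535,.305,.08]),goto([.4535,.305,.012]))
E
```

```text
[ 8.8377 -4.0515 79.6705] [  8.1421  -3.3666 147.6635]
```

send_rows(moves=[0, 0, 20, 10, 0, 0, 50, 19.5, 0, 0, 80, 19.5, 0, 0, 80, 19.5, 0, 0, 80, 19.5])

```text
clock: 26.02
tcp_pos: [0.4591, 0.2976, 0.0817]
orientation: [-2.503, -1.875, -0.001]
contact_force: [0.7, 0.3, -0.3]
grip_width: 0.0857
```

```bash
python3 - <<'E'
from h import *
tz();print(goto([.4535,.305,.012]))
E
```

```text
t 26.025 q [-0.3154  0.5039 -0.462   1.9604  0.3017  0.7437 -1.2365] p [0.4591 0.2976 0.0817] tool z [-0.008   0.012  -0.9999] tilt 0.8288663435356532 tilt az 123.68196440171069 pos az 32.94928431228627 jaw yaw -16.336734781445553
[ 4.8901 -6.7089 69.8473]
```

send_rows(moves=[5, -7, 30, 0, 5, -7, 55, 0, 5, -7, 69, 0, 5, -7, 69, 0])

```text
clock: 26.52
tcp_pos: [0.4531, 0.3049, 0.0123]
orientation: [-2.505, -1.873, -0.0]
contact_force: [0.2, 0.4, -0.9]
grip_width: 0.0855
```

```bash
python3 - <<'E'
from h import *
tz();print(goto([.4535,.305,.012]),r.get_obs()["contact_force"])
S=r.grab_frame("side")
draw(S,[],(165,120,265,220),6,"pics/s10.png")
E
```

```text
t 26.525 q [-0.3796  0.6093 -0.4062  1.9913  0.3779  0.6131 -1.3191] p [0.4531 0.3049 0.0123] tool z [-0.0085  0.0114 -0.9999] tilt 0.8147329157534069 tilt az 126.6849538462928 pos az 33.93680798119452 jaw yaw -16.42643341163755
[0.2174 0.3612 0.3311] [ 0.1815  0.3845 -0.8763]
```

View pics/s10.png

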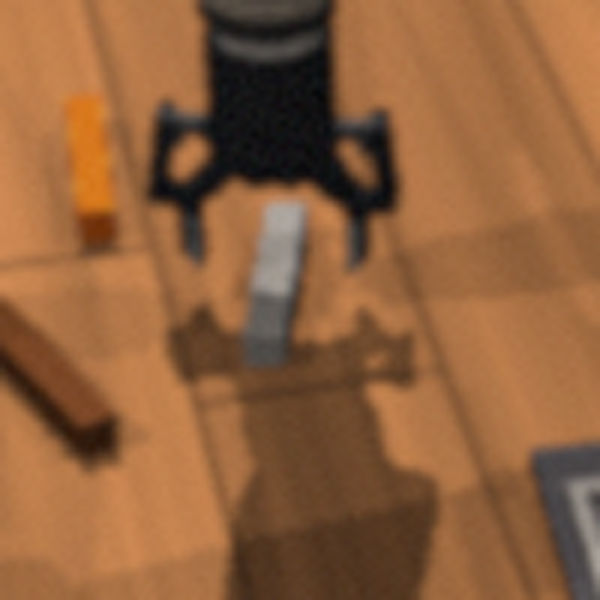

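send_rows(moves=[0, 0, 0, 0, 0, 0, 0, 0, 0, 0, 0, 0, 0, 0, 0, 0, 0, 0, 0, 0, 0, 0, 0, 0, 0, 0, -40, 0, 0, 0, -80, 0], hand=1, newtons=90)

```text
clock: 27.58
tcp_pos: [0.4526, 0.3032, 0.0922]
orientation: [-2.505, -1.872, 0.004]
contact_force: [0.4, 0.4, -4.2]
grip_width: 0.0212
```

```bash
python3 - <<'E'
from h import *
tz();o=r.get_obs();print(o["contact_force"],o["grip_width"])
S=r.grab_frame("side")
draw(S,[],(165,100,265,200),6,"pics/s11.png")
E
```

```text
t 27.575 q [-0.32    0.4879 -0.4744  1.9571  0.2922  0.7662 -1.2463] p [0.4526 0.3032 0.0922] tool z [-0.0108  0.0101 -0.9999] tilt 0.8438341849485504 tilt az 136.9238547641734 pos az 33.819779547250526 jaw yaw -16.431438928616508
[ 0.3615  0.3903 -4.1939] 0.021225938788316523
```

View pics/s11.png

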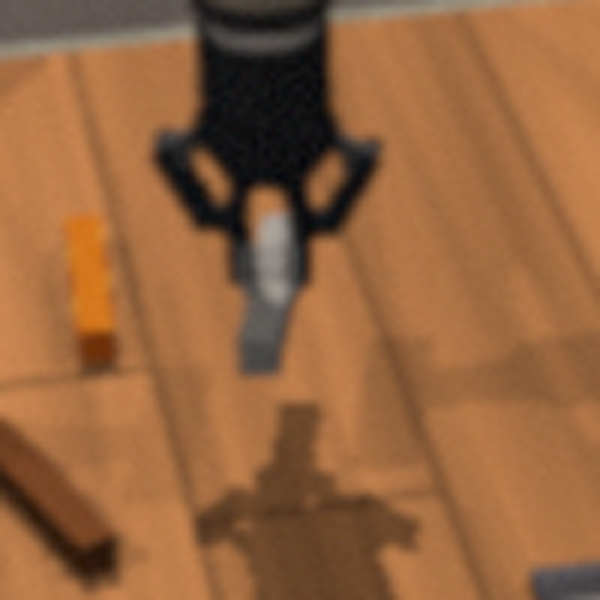

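```bash
python3 - <<'E'
from h import *
p=J(-85,-148,150);print(p,goto(p))
E
```

```text
[ 0.5779 -0.1676  0.15  ] [-418.1964  251.0569  -59.7911]
```

send_rows(moves=[-30, 18, -40, 0, -75, 45, -60, -3, -125, 75, -60, -6, -175, 105, -60, -9, -225, 135, -60, -12.8, -275, 165, -60, -12.8, -325, 195, -60, -12.8, -370, 222, -60, -12.8])

```text
clock: 28.62
tcp_pos: [0.5616, -0.1167, 0.1456]
orientation: [-2.281, -2.138, -0.001]
contact_force: [0.5, 1.5, -4.8]
grip_width: 0.0217
```

```bash
python3 - <<'E'
from h import *
tz();print(goto(J(-85,-148,150)));st()
E
```

```text
t 28.625 q [ 0.4344  0.4491 -0.4262  1.8502  0.2168  0.8999 -0.1563] p [ 0.5616 -0.1167  0.1456] tool z [-0.0098  0.0116 -0.9999] tilt 0.8688257465527462 tilt az 130.12255573982563 pos az -11.741284838639437 jaw yaw -3.695361802576708
[-49.6357  19.4488  -5.1618]
t 28.625 q [ 0.4344  0.4491 -0.4262  1.8502  0.2168  0.8999 -0.1563] p [ 0.5616 -0.1167  0.1456] 
R in jig (cols x,y,z)
 [[ 0.0018  0.9999 -0.0105]
 [ 0.9999 -0.0017  0.011 ]
 [ 0.0109 -0.0105 -0.9999]] tilt 0.8688257465527462 w 0.021664731957712645 F [ 0.4852  1.518  -4.763 ]
grasp jig [-104.2175  -98.4834  164.2839]
```

send_rows(moves=[-25, 10, 0, 0, -50, 19, 0, 0, -50, 19, 40, 0, -50, 19, 80, 0, -50, 19, 80, 0, -50, 19, 80, 0])

```text
clock: 29.38
tcp_pos: [0.578, -0.1643, 0.0666]
orientation: [-2.281, -2.141, -0.004]
contact_force: [1.8, 0.7, -4.8]
grip_width: 0.0212
```

```bash
python3 - <<'E'
from h import *
st()
T=r.grab_frame("top");S=r.grab_frame("side")
draw(T,[],(220,125,350,225),6,"pics/t12.png");draw(S,[],(235,160,345,270),5.4,"pics/s12.png")
E
```

```text
t 29.375 q [ 0.4612  0.5876 -0.3766  1.8354  0.2787  0.7804 -0.1224] p [ 0.578  -0.1643  0.0666] 
R in jig (cols x,y,z)
 [[ 0.0006  1.     -0.008 ]
 [ 0.9999 -0.0005  0.0112]
 [ 0.0112 -0.0081 -0.9999]] tilt 0.7908487671432542 w 0.02119469798563829 F [ 1.7594  0.6532 -4.789 ]
grasp jig [ -84.9208 -144.9818   85.3456]
```

View pics/t12.png

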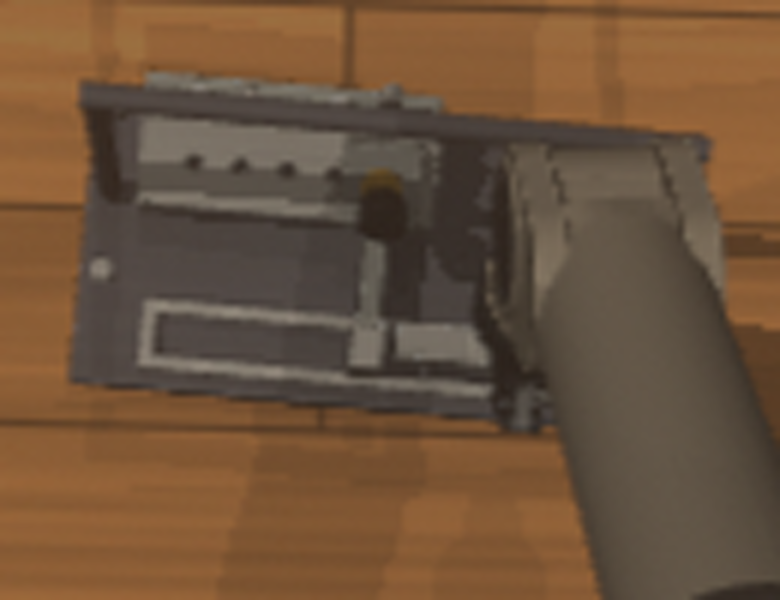

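View pics/s12.png

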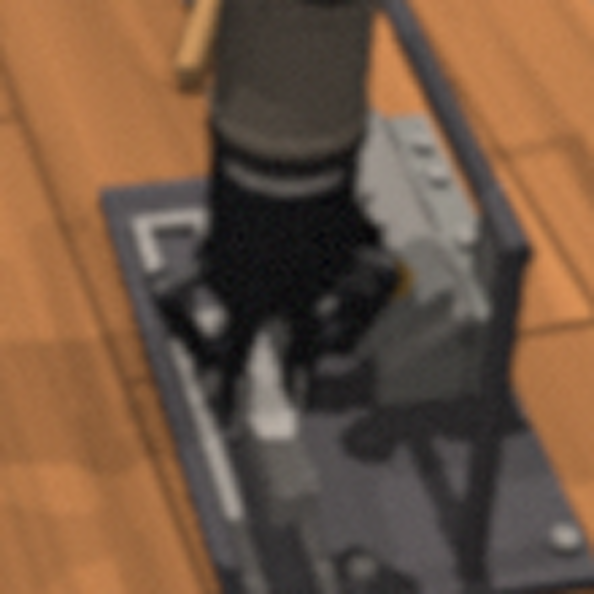

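```bash
python3 - <<'E'
from h import *
T=r.grab_frame("top")
im=cv2.cvtColor(T["img"],cv2.COLOR_RGB2GRAY)
c,s=np.cos(YAW),np.sin(YAW);Jm=np.array([[c,-s,0],[s,c,0],[0,0,1]])
# column profiles, subpixel edges
for u in (279,281,282,283,288,290,292,294,296):
    print(u,im[174:194,u])
cv2.imwrite("pics/t13.png",cv2.resize(T["img"][168:200,270:310,::-1],None,fx=16,fy=16,interpolation=cv2.INTER_NEAREST))
E
```

```text
279 [ 59  57  59  95  98 110 109 111 112 116 115 116  59  50 105  73  64  63
  57  71]
281 [ 93  93  92  92 101 102 117 117 117 116 116 115  67  50 105  77  63  63
  69  58]
282 [ 91  92  91  95 105  91 115 116 118 116 116 114  71  54 104  79  65  64
  65  49]
283 [ 66  63  61  64  99 116 104 104 101  96  84  79  60  53 110  94  66  66
  67  47]
288 [ 50  50  50  49  89 110 112 112 111 104  77  52  49  49 102 106  63  63
  64  51]
290 [ 65  63  64  65  87 110 112 112 111 104  87  55  64  63  88 105  71  63
  65  56]
292 [ 69  68  68  69  69 109 112 112 111 110 115  59  49  55  91 104  77  68
  68  73]
294 [ 69  68  69  70  67 113 112 112 112 110 107  55  53  50  89 115  99  73
  70  70]
296 [ 67  69  68  69  68 112 113 112 111 110 109  59  54  50  77 113 101  69
  69  72]
```

View pics/t13.png

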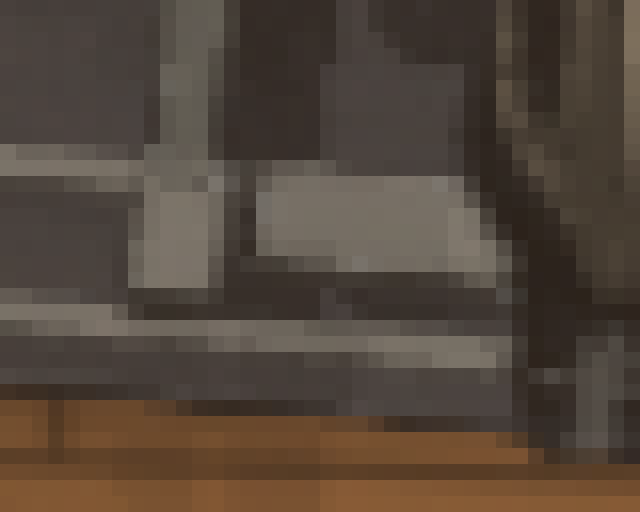

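```bash
python3 - <<'E'
from h import *
T=r.grab_frame("top")
c,s=np.cos(YAW),np.sin(YAW);Jm=np.array([[c,-s,0],[s,c,0],[0,0,1]])
jj=lambda px,z:((onz(T,[px],z)[0]-O)@Jm*1000)
print("bar c",jj((296,181.5),.079),jj((292,181.4),.079),"lip",jj((294,189.1),.02),jj((296,189.2),.02),jj((290,188.7),.02))
print("nose", jj((281,182.7),.059),jj((279,182.6),.059),"nose -y edge",jj((283.3,182),.059),"bar +y end",jj((285.8,181),.079))
E
```

```text
bar c [ -84.0357 -113.2532   79.    ] [-84.992  -98.3063  79.    ] lip [-103.7231 -113.2839   20.    ] [-103.4229 -121.0584   20.    ] [-103.5387  -97.6753   20.    ]
nose [-90.0191 -58.7895  59.    ] [-90.3117 -51.2008  59.    ] nose -y edge [-86.5544 -67.2732  59.    ] bar +y end [-85.5457 -75.0681  79.    ]
```

send_rows(moves=[0, 0, 15, 0, 0, 0, 28, 0, 0, 0, 36, 0, 0, 0, 39, 0, 0, 0, 39, 0])

```text
clock: 30.2
tcp_pos: [0.577, -0.1639, 0.0265]
orientation: [-2.28, -2.14, -0.003]
contact_force: [-0.6, 0.1, -5.4]
grip_width: 0.0212
```

```bash
python3 - <<'E'
from h import *
st();
T=r.grab_frame("top");S=r.grab_frame("side")
draw(T,[],(220,125,350,225),6,"pics/t14.png");draw(S,[],(235,170,345,280),5.4,"pics/s14.png")
E
```

```text
t 30.2 q [ 0.4436  0.6435 -0.3545  1.8523  0.3085  0.7106 -0.147 ] p [ 0.577  -0.1639  0.0265] 
R in jig (cols x,y,z)
 [[ 0.0007  1.     -0.0093]
 [ 0.9999 -0.0006  0.0113]
 [ 0.0113 -0.0093 -0.9999]] tilt 0.8385804668553809 w 0.021201516871021717 F [-0.5571  0.1335 -5.4077]
grasp jig [ -85.8844 -144.6111   45.2312]
```

View pics/s14.png

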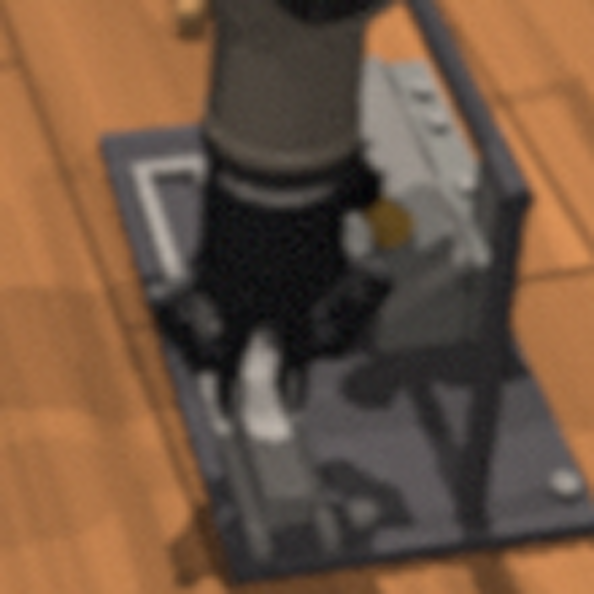

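View pics/t14.png

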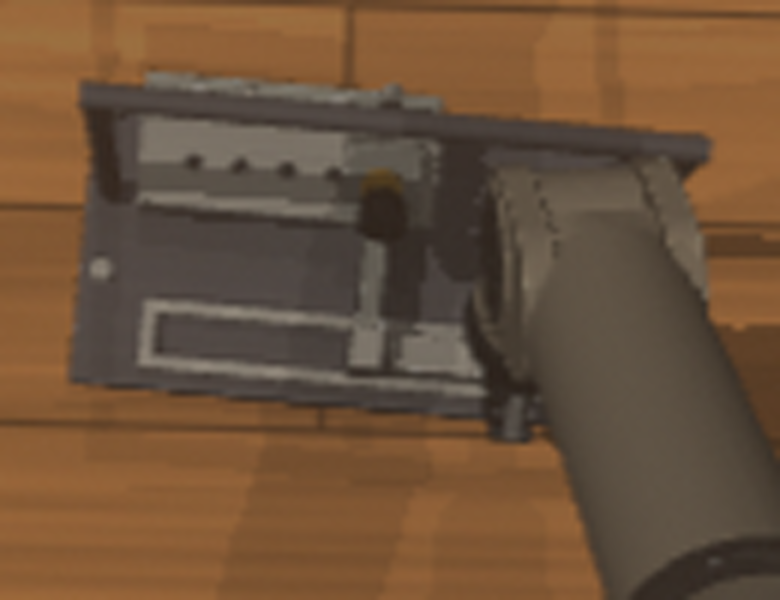

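send_rows(moves=[1, 1, 1, 0, 2, 1, 1, 0, 3, 1, 1, 0, 3, 1, 1, 0])

```text
clock: 30.8
tcp_pos: [0.5783, -0.1609, 0.0259]
orientation: [-2.28, -2.14, -0.003]
contact_force: [0.5, -0.1, -4.3]
grip_width: 0.0214
```

```bash
python3 - <<'E'
from h import *
st()
E
```

```text
t 30.8 q [ 0.4379  0.6447 -0.3541  1.852   0.3092  0.7093 -0.1527] p [ 0.5783 -0.1609  0.0259] 
R in jig (cols x,y,z)
 [[ 0.0007  1.     -0.0089]
 [ 0.9999 -0.0006  0.0112]
 [ 0.0112 -0.0089 -0.9999]] tilt 0.8199040550062249 w 0.0213517411051344 F [ 0.4525 -0.1462 -4.3019]
grasp jig [ -84.8287 -141.5073   44.5815]
```

send_rows(moves=[1, 0, 0, 0, 2, 0, 0, 0, 2, 0, 0, 0])

```text
clock: 31.18
tcp_pos: [0.5784, -0.1589, 0.0258]
orientation: [-2.28, -2.14, -0.003]
contact_force: [-0.1, -0.1, -5.0]
grip_width: 0.0214
```

```bash
python3 - <<'E'
from h import *
st()
E
```

```text
t 31.175 q [ 0.4347  0.6443 -0.3541  1.853   0.3092  0.7087 -0.1561] p [ 0.5784 -0.1589  0.0258] 
R in jig (cols x,y,z)
 [[ 0.0006  1.     -0.0089]
 [ 0.9999 -0.0005  0.0113]
 [ 0.0113 -0.0089 -0.9999]] tilt 0.8226875767478542 w 0.021388396957043226 F [-0.0668 -0.0967 -5.0487]
grasp jig [ -84.8149 -139.4951   44.5371]
```

send_rows(moves=[1, 0, 0, 0, 2, 0, 0, 0, 2, 0, 0, 0])

```text
clock: 31.55
tcp_pos: [0.5785, -0.1571, 0.0259]
orientation: [-2.281, -2.14, -0.003]
contact_force: [-0.0, -0.1, -4.3]
grip_width: 0.0212
```

```bash
python3 - <<'E'
from h import *
st()
E
```

```text
t 31.55 q [ 0.4317  0.6438 -0.354   1.8539  0.3093  0.7082 -0.1595] p [ 0.5785 -0.1571  0.0259] 
R in jig (cols x,y,z)
 [[ 0.0008  1.     -0.0089]
 [ 0.9999 -0.0008  0.011 ]
 [ 0.011  -0.0089 -0.9999]] tilt 0.811771241207176 w 0.02117771459147262 F [-0.0141 -0.1257 -4.3122]
grasp jig [ -84.8275 -137.7462   44.5785]
```

send_rows(moves=[1, 0, 0, 0, 2, 0, 0, 0, 3, 0, 0, 0, 3, 0, 0, 0])

```text
clock: 32.05
tcp_pos: [0.5785, -0.1561, 0.026]
orientation: [-2.283, -2.139, -0.001]
contact_force: [-0.7, -5.9, -3.8]
grip_width: 0.0214
```

```bash
python3 - <<'E'
from h import *
st()
T=r.grab_frame("top");draw(T,[],(265,165,315,205),16,"pics/t15.png")
E
```

```text
t 32.05 q [ 0.4277  0.6428 -0.3521  1.855   0.3105  0.7078 -0.1646] p [ 0.5785 -0.1561  0.026 ] 
R in jig (cols x,y,z)
 [[ 0.0023  1.     -0.0089]
 [ 1.     -0.0022  0.009 ]
 [ 0.009  -0.0089 -0.9999]] tilt 0.7251557717381779 w 0.02142320464975465 F [-0.7083 -5.8826 -3.8373]
grasp jig [ -84.9126 -136.7176   44.6853]
```

View pics/t15.png

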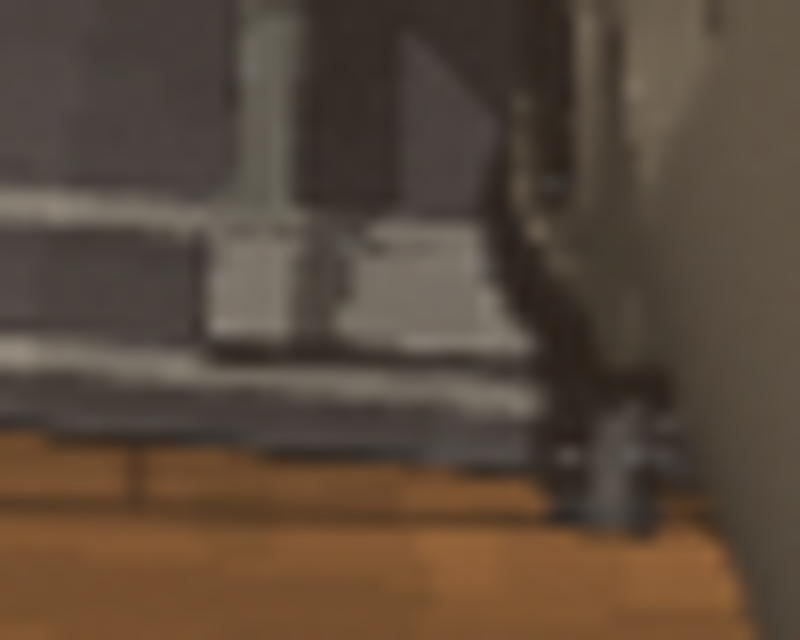

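send_rows(moves=[0, 0, 1, 0, 0, 0, 2, 0, 0, 0, 2, 0, 0, 0, 2, 0])

```text
clock: 32.6
tcp_pos: [0.5787, -0.1562, 0.0251]
orientation: [-2.284, -2.139, -0.001]
contact_force: [-3.8, -6.3, 6.1]
grip_width: 0.0213
```

```bash
python3 - <<'E'
from h import *
st()
E
```

```text
t 32.6 q [ 0.4268  0.6441 -0.3513  1.8552  0.3116  0.706  -0.1659] p [ 0.5787 -0.1562  0.0251] 
R in jig (cols x,y,z)
 [[ 0.0025  1.     -0.0086]
 [ 1.     -0.0024  0.0086]
 [ 0.0085 -0.0086 -0.9999]] tilt 0.6961684020859121 w 0.021323739995537036 F [-3.7686 -6.3213  6.0763]
grasp jig [ -84.7526 -136.7225   43.8058]
```

send_rows(moves=[0, 0, -1, 0, 0, 0, -1, 0, 0, 0, -1, 0, 0, 0, -1, 0, 0, 0, -1, 0], hand=0)

```text
clock: 33.22
tcp_pos: [0.5787, -0.1539, 0.0248]
orientation: [-2.28, -2.14, -0.003]
contact_force: [0.8, 0.4, 0.2]
grip_width: 0.0853
```

send_rows(moves=[0, 0, -20, 0, 0, 0, -60, 0, 0, 0, -110, 0, -50, -80, -150, 0, -50, -140, -150, 0, -50, -190, -150, 0, -50, -190, -150, 0])

```text
clock: 34.1
tcp_pos: [0.3836, -0.1941, 0.1771]
orientation: [-2.284, -2.138, -0.0]
contact_force: [0.3, -0.4, 0.1]
grip_width: 0.0855
```

```bash
python3 - <<'E'
from h import *
st()
T=r.grab_frame("top");S=r.grab_frame("side")
draw(T,[],(220,125,350,225),6,"pics/t16.png");draw(S,[],(235,150,345,280),4.6,"pics/s16.png")
E
```

```text
t 34.1 q [ 0.7371  0.1801 -0.4479  2.1366  0.0937  0.8562  0.1669] p [ 0.3836 -0.1941  0.1771] 
R in jig (cols x,y,z)
 [[ 0.0033  0.9999 -0.0098]
 [ 1.     -0.0032  0.0094]
 [ 0.0094 -0.0098 -0.9999]] tilt 0.7775254085776013 w 0.08553994344213135 F [ 0.3252 -0.3644  0.0868]
grasp jig [-277.0692 -186.8911  195.7642]
```

View pics/t16.png

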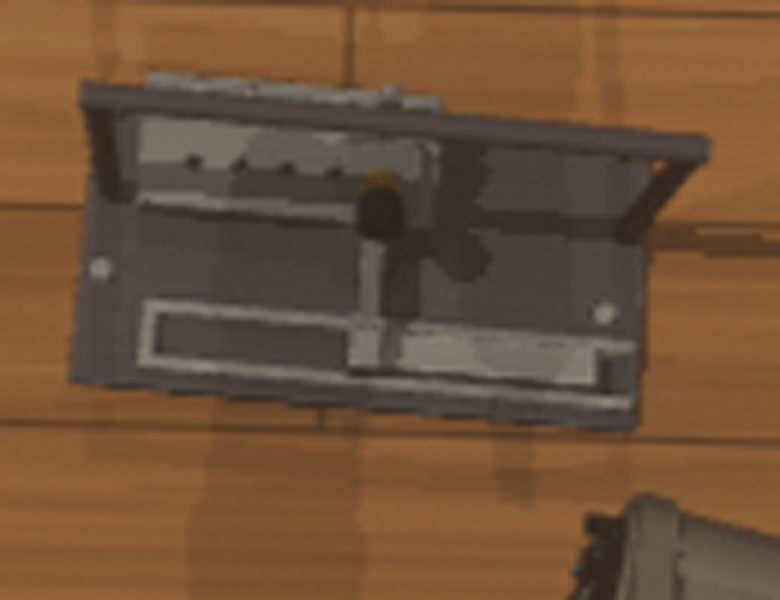

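View pics/s16.png

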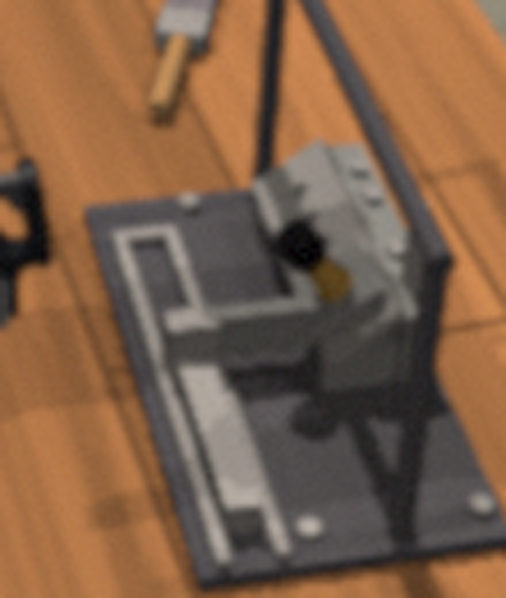

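```bash
python3 - <<'E'
from h import *
T=r.grab_frame("top");S=r.grab_frame("side")
c,s=np.cos(YAW),np.sin(YAW);Jm=np.array([[c,-s,0],[s,c,0],[0,0,1]])
jj=lambda f,px,z:((onz(f,[px],z)[0]-O)@Jm*1000)
for f,n in((T,"top"),(S,"side")):
    g=cv2.cvtColor(f["img"],cv2.COLOR_RGB2GRAY).astype(np.float32)
    def prof(x,z,ys):
        P=np.array([J(x,y,z) for y in ys]);u=proj(f,P).astype(np.float32)
        return cv2.remap(g,u[None,:,0],u[None,:,1],cv2.INTER_LINEAR)[0]
    ys=np.arange(-225,-40,3.)
    print(n,"bar top line",[(int(a),int(b)) for a,b in zip(ys,prof(-85,36,ys))])
    ys=np.arange(-245,-222,2.)
    print("lip front",[(int(a),int(b)) for a,b in zip(ys,prof(-103.5,20,ys))],"back",[int(b) for b in prof(-66.5,20,ys)])
    ys=np.arange(-85,-40,3.);print("nose top",[(int(a),int(b)) for a,b in zip(ys,prof(-85,59,ys))])
    xs=np.arange(-112,-56,2.)
    for y in(-190,-120):
        u=proj(f,np.array([J(x,y,36) for x in xs])).astype(np.float32);print("across",y,[(int(a),int(b)) for a,b in zip(xs,cv2.remap(g,u[None,:,0],u[None,:,1],cv2.INTER_LINEAR)[0])])
cv2.imwrite("pics/s17.png",cv2.resize(S["img"][205:275,265:315,::-1],None,fx=8.5,fy=8.5,interpolation=cv2.INTER_CUBIC))
E
```

```text
top bar top line [(-225, 69), (-222, 68), (-219, 66), (-216, 58), (-213, 53), (-210, 59), (-207, 79), (-204, 112), (-201, 122), (-198, 121), (-195, 121), (-192, 121), (-189, 119), (-186, 115), (-183, 110), (-180, 108), (-177, 108), (-174, 108), (-171, 108), (-168, 108), (-165, 108), (-162, 108), (-159, 108), (-156, 108), (-153, 108), (-150, 108), (-147, 108), (-144, 109), (-141, 108), (-138, 109), (-135, 111), (-132, 115), (-129, 120), (-126, 120), (-123, 121), (-120, 121), (-117, 121), (-114, 122), (-111, 122), (-108, 122), (-105, 122), (-102, 122), (-99, 122), (-96, 121), (-93, 121), (-90, 122), (-87, 121), (-84, 115), (-81, 96), (-78, 82), (-75, 81), (-72, 77), (-69, 78), (-66, 94), (-63, 114), (-60, 114), (-57, 114), (-54, 114), (-51, 108), (-48, 93), (-45, 63), (-42, 63)]
lip front [(-245, 93), (-243, 90), (-241, 83), (-239, 71), (-237, 68), (-235, 75), (-233, 87), (-231, 104), (-229, 111), (-227, 111), (-225, 112), (-223, 116)] back [98, 92, 77, 66, 66, 72, 87, 99, 107, 110, 111, 112]
nose top [(-85, 122), (-82, 115), (-79, 95), (-76, 81), (-73, 78), (-70, 73), (-67, 81), (-64,
[... 1970 characters left out ...]
]
across -190 [(-112, 96), (-110, 117), (-108, 129), (-106, 127), (-104, 111), (-102, 93), (-100, 79), (-98, 104), (-96, 133), (-94, 157), (-92, 166), (-90, 170), (-88, 170), (-86, 168), (-84, 168), (-82, 166), (-80, 164), (-78, 160), (-76, 157), (-74, 153), (-72, 149), (-70, 141), (-68, 129), (-66, 108), (-64, 92), (-62, 81), (-60, 76), (-58, 76)]
across -120 [(-112, 117), (-110, 139), (-108, 147), (-106, 141), (-104, 124), (-102, 98), (-100, 91), (-98, 100), (-96, 130), (-94, 151), (-92, 165), (-90, 167), (-88, 168), (-86, 167), (-84, 167), (-82, 168), (-80, 169), (-78, 168), (-76, 165), (-74, 159), (-72, 153), (-70, 141), (-68, 124), (-66, 104), (-64, 87), (-62, 74), (-60, 74), (-58, 75)]
```

View pics/s17.png

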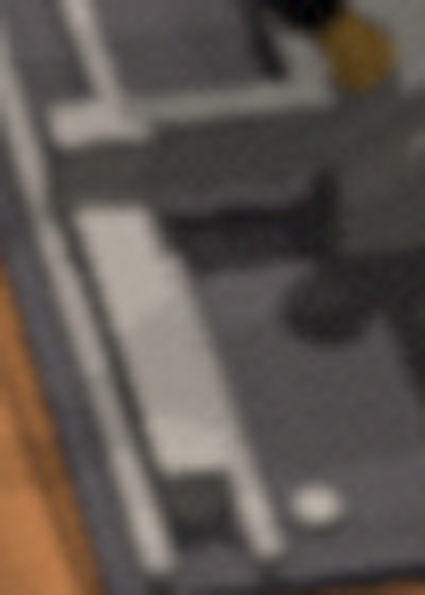

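```bash
python3 - <<'E'
from h import *
T=r.grab_frame("top");S=r.grab_frame("side")
T0=cv2.imread("pics/top0.png")[:,:,::-1];S0=cv2.imread("pics/side0.png")[:,:,::-1]
c,s=np.cos(YAW),np.sin(YAW);Jm=np.array([[c,-s,0],[s,c,0],[0,0,1]])
def knob(im,f,y):
    u=proj(f,J(-15,y,110))[0];hsv=cv2.cvtColor(np.ascontiguousarray(im),cv2.COLOR_RGB2HSV)
    x0,y0=int(u[0])-8,int(u[1])-8;w=hsv[y0:y0+16,x0:x0+16]
    g=w[...,2].astype(int);m=(g<45).astype(np.uint8)
    n,l,st,ce=cv2.connectedComponentsWithStats(m);i=1+np.argmax(st[1:,4]);k=ce[i]+[x0,y0]
    b=(w[...,1]>150)&(w[...,2]<150)&(w[...,2]>55);ys,xs=np.where(b)
    return k,st[i,4],(xs.mean()+x0,ys.mean()+y0,len(xs))
for a,b,y in((T0,S0,0),(T["img"],S["img"],-60)):
    k=knob(a,T,y);q=knob(b,S,y);print(k,q)
    X,e1,e2=tri(T,k[0],S,q[0]);print("knob jig",(X-O)@Jm*1000,e1,e2)
E
```

```text
Traceback (most recent call last):
ValueError: attempt to get argmax of an empty sequence
```

```bash
python3 - <<'E'
from h import *
T=r.grab_frame("top");S=r.grab_frame("side")
cv2.imwrite("pics/top18.png",T["img"][:,:,::-1]);cv2.imwrite("pics/side18.png",S["img"][:,:,::-1])
T0=cv2.imread("pics/top0.png")[:,:,::-1];S0=cv2.imread("pics/side0.png")[:,:,::-1]
c,s=np.cos(YAW),np.sin(YAW);Jm=np.array([[c,-s,0],[s,c,0],[0,0,1]])
def knob(im,f,y,th):
    u=proj(f,J(-15,y,110))[0];g=cv2.cvtColor(np.ascontiguousarray(im),cv2.COLOR_RGB2GRAY)
    x0,y0=int(u[0])-8,int(u[1])-8;w=g[y0:y0+16,x0:x0+16];m=(w<th).astype(np.uint8)
    n,l,st,ce=cv2.connectedComponentsWithStats(m);i=l[8,8];return ce[i]+[x0,y0],st[i,4]
for a,b,y in((T0,S0,0),(T["img"],S["img"],-60)):
    k=knob(a,T,y,46);q=knob(b,S,y,40);print(k,q)
    X,e1,e2=tri(T,k[0],S,q[0]);print("knob jig",(X-O)@Jm*1000,e1,e2)
E
```

```text
(array([267.3654, 159.0577]), np.int32(52)) (array([294.4156, 190.5714]), np.int32(77))
knob jig [-15.572    1.1811 111.6237] 9.154664595969595e-05 9.154664595958829e-05
(array([283.6818, 161.0303]), np.int32(66)) (array([299.0225, 203.5843]), np.int32(89))
knob jig [-17.2153 -59.4785 109.3362] 4.85243922375866e-05 4.852439223754521e-05
```

View pics/side18.png

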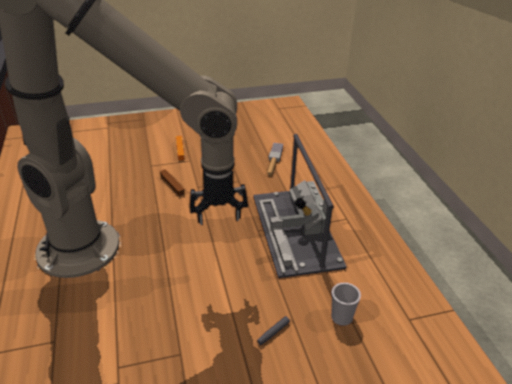

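```bash
python3 - <<'E'
from h import *
print(r.hand_in(),r.get_obs()["clock"])
E
```

```text
the job is handed in; nothing more can be done
the job is handed in; nothing more can be done
```

I set the jig to the tall clip's hole at -60 mm and laid the steel bar in the channel against the stop. I handed the job in at about 34.5 s of the 61 s allowed; no verdict is reported.

**What I did**
- I pulled the knob out about 11 mm, slid the carriage to -60 mm, and lowered the pin back into the hole before letting go.
- I gripped the grey bar, set it between the lips, and pushed it until about 6 N showed contact with the stop. Then I lowered it to the floor, let go and moved clear.
- The brush, tin cup, punch and the brown and orange bars were not touched.

**How the tool was tilted:** the move rows give no tilt. I got the knob-grip angle by driving the arm against its joint limits, and levelled the tool the same way afterwards. It was about 20° when it held the knob, not the plunger's 35°. An earlier try at 32° hit a wrist joint limit short of the knob and was backed out; about 8 N of force showed then.

**Last checks**
- **Plunger:** the knob moved -60.7 mm along the jig and sits within about 1 mm of its first height along its axis, so the pin reads as home.
- **Bar:** it lies between the lips. The bar end and the stop agree to about 0.5 mm in each view, which is near the limit of the pictures.
- **Camera disagreement:** the two views differed by 2–4 mm on the jig's place along y, so I relied on differences within one view. Contact with the stop came about 2 mm later than predicted.

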